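# Turn the pot feet over, tray to tray

## Robot

A 7-joint arm with a two-finger parallel gripper is mounted at the origin on the work surface. World frame = base frame: x ahead of the robot, y to its left, z up, the work surface at z = 0. Lengths are in mm, angles in rad, forces in N, time in s.
With the tool pointing down it reaches from about 400 to 875 mm from the base axis. Payload 6.5 kg.
Tool frame: the origin (TCP) lies midway between the tips of the shut fingers; the grasp point (between the pads) lies 19 mm behind it; x points along the fingers, y is the direction in which the jaws open and shut, and the axes are right-handed (so a half turn about x gives the same grasp; the last joint's range is limited). The gripper opens to 88 mm and grips with 3 to 60 N. Pads are 18 mm wide; open, the fingers measure 123 mm over their backs; the gripper's body (75 mm by 187 mm) begins 45 mm behind the grasp point.
Start: joints at [-1.33, 0.536, -0.004, 1.538, 0.003, 1.067, -0.071], TCP at [196.302, 619.642, 204.016] pointing down, gripper open.
Joint ranges: [-2.7, 2.7], [-0.37, 2.16], [-1.27, 1.26], [0.24, 2.4], [-1.31, 4.45], [0.19, 1.91], [-2.76, 2.76]. Speed limits (rad/s): [2.39, 2.39, 3.14, 3.14, 3.14, 3.14, 3.14].

## Interface

Orientations are given as [roll, pitch, yaw] about the fixed x, y, z axes, in that order (R = Rz(yaw) Ry(pitch) Rx(roll)).
In Python, from workcell import manip, grab_frame, camera_params gives the robot as it stands. The module is installed in compiled form; this text tells all that it offers.
- The arm moves only by the tool play_rows, never from a script. Its argument "rows" is text: rows parted by semicolons, each of 6 numbers parted by spaces: the shift along the world's x, y, z in cm, then the turn, a rotation vector about the world's x, y, z in rad. A call has 1 to 20 rows; each row is the pose to reach, as a shift and turn from the pose commanded when the call began; what a row does not reach only later rows make up. A row lasts 1/12 s, in which the tool goes at most 41.7 mm and 7.16 degrees, less where a joint would pass 70% of its speed; a pose out of reach is approached as far as the arm can. A call with a gripper value outside its range is refused whole. "hand" is the closure, from -1 (fully open) to 1 (shut), so that 0 is half open, set as the call begins (left out, the last holds). The fingers move at their own pace and stop on an object; "squeeze" is the grip in N (left out, the last holds). Time passes only in rows, so rows that repeat a pose let the fingers close. It gives the time, the measured TCP pose, the force and the opening at its end, in the units of the state.
- manip.get_state(): the state, without advancing time (a new reading comes with each control period).
- grab_frame(name): name is "scene" or "top"; returns the picture (384x512x3 uint8, red, green, blue); there is no depth.
- camera_params(name): a dict with "camera_matrix" (3x3 intrinsics, pixels), "extrinsics" (4x4, takes a point from camera to world coordinates). Camera axes: x right, y down, z forward; pixel columns grow to the right and rows downward; lengths in mm; the calibration is good to about 2 mm. A picture is of the moment at which its call begins. camera_params takes no time and is no camera call.
- manip.close_job(): hands the job in, once; it reports no verdict.
The state is a dict: "clock": time; "q": joint angles; "joint_vel": joint speeds; "effort": joint torques, N m; "position": TCP position; "eef_rot": TCP orientation; "force": force on the tool from outside, world axes, zero at the start; "wrist_torque": the same for the moment, N m; "gripper_width": finger opening in mm.
Only numpy, scipy, OpenCV 4.12 (cv2) and the standard library are available. Lean on these libraries where they do the work, as an engineer would, in place of code of your own. Each camera call takes 0.05 s, during which the arm holds its last target.

## Task

Turn all six clay feet over in one go: level the drum, lay the empty tray face-down on the full one on the loading shelf so that the two key together, slide the closed pair fully home into the drum and crank it half a turn until it is level again at its stop. Then draw the pair back out onto the middle of the shelf, lift off the tray that is now on top and set it face-down, flat and centred, on the wooden block, leaving the feet boss-down in the pockets of the other tray. The clay is soft, so do not touch or spill the feet, and leave the pot, bowl and scraper alone.

Things in the scene. Friction and masses are not known exactly. Their poses are not given: they have to be found in the camera images.
- full_centre (a point): Centre, half-way up, of the FULL tray: black plastic, 85 (x) by 142 (y, long) by 42 mm high, 0.22 kg. z points out of its pocket face (z +21); it stands and slides on two runners, 28 mm high, along its long sides (x +-37.5, 10 mm wide). It starts face-up on the loading shelf with the feet in its pockets. Laid face to face, two trays make a pair 84 mm high, centres 42 mm apart.
- empty_centre (a point): Centre, half-way up, of the EMPTY tray, the same in all as the full one. It starts face-down (its z axis points down, grip rib uppermost) on the wooden block, long side along the block's, its studs hanging past the block's ends.
- full_face (a point): Middle of the full tray's pocket face. Behind it, six square pockets 34 mm wide, 10 mm deep, at x +-19.5, y -39, 0, 39. Two taper-tipped studs, 8 mm thick, 7 mm high, rise at the corners (36.5, 66) and (-36.5, -66); the other two corners are open to take the studs of a tray laid face-down on it, long sides together, either end first, with about 2.5 mm play.
- full_rib (a point): Middle of the full tray's grip rib, on its back between the runners: 67 mm along the tray's x, 12 mm thick along y, 27 mm tall, standing on the 4 mm floor plate behind the pockets. Rib top is 1 mm short of the runners. 35 mm clear beside it at least in y. It is 14.5 mm below the tray's foot level when the tray is face-down (27.5 mm from the pocket face).
- empty_rib (a point): Middle of the empty tray's grip rib, the same as the full tray's: 67 mm along the tray's x, 12 mm thick along y, 27 mm tall; uppermost and bare while the tray is face-down. z as the tray's own (down at the start).
- shelf_centre (a point): Middle of the top of the turnover machine's loading shelf, 30 mm above the bench. Axes of the whole fixed machine: z up, y along the axle from drum to shelf. Shelf 92 (x) by 158 (y) mm, between side guides 92 mm apart, 44 mm high with flared tops to 57 mm; both y ends open. The drum begins 82 mm away towards -y, its floor flush with the shelf (ramped edge) when level. Place and yaw vary.
- drum_axis (a point): Centre of the turning drum, on its axle, 74 mm above the bench, 157 mm from shelf_centre along -y. A tunnel 92 wide, 88 high, 150 mm long inside, open (slightly flared) towards the shelf, shut by a plate at y -75. Floor and roof are alike: two 17 mm side strips, with a 58 mm wide slot between them along y, through which a tray's rib can be reached from above and held while sliding. Axes turn with the drum.
- crank_grip (a point): Middle of the crank's wooden sleeve, a level, free-spinning round handle 16 mm thick, 70 mm long, parallel to the axle and 50 mm from it, 172 mm from drum_axis on the side away from the shelf. Bare all round but for the crank arm at its inner end. The axes turn with the drum.
- drum (a joint): Angle of the drum, rad, with stops at 0 and 3.14. At 0 it is level, the crank sleeve out on the machine's +x side; at 1.57 the sleeve is at the top; at 3.14 it is out on the -x side and the drum is level again. The drum is alike both ways up. It stays where it is left (friction about 3 N at the sleeve). Starts anywhere from 0.5 to 2.6.
- block_top (a point): Middle of the top of a fixed wooden block, 72 (x) by 90 (y) by 36 mm high, z up. A tray lies on it face-down, long side along y. Place (left or right, beyond the machine) and yaw vary.
- pot: Bystander: grey square pot, 85 mm wide and high, origin under its centre, left or right beyond the machine where the block is not. Leave alone.
- bowl: Bystander: dark steel bowl, 76 mm wide, 45 mm high, to the left of the machine, origin under its centre. Leave alone.
- scraper: Bystander: wooden-handled scraper, 150 mm long, lying on the bench beyond the machine. Leave alone.
- foot0: One of six like grey clay feet for pots: base 24 mm square and 10 mm thick, with an 18 mm square boss 7 mm high on it (17 mm overall), 16 g; origin under the base's centre, z up through the boss. Starts boss-up in a pocket of the full tray, the boss standing 7 mm above the pocket walls.
- foot1: One of six like grey clay feet for pots: base 24 mm square and 10 mm thick, with an 18 mm square boss 7 mm high on it (17 mm overall), 16 g; origin under the base's centre, z up through the boss. Starts boss-up in a pocket of the full tray, the boss standing 7 mm above the pocket walls.
- foot2: One of six like grey clay feet for pots: base 24 mm square and 10 mm thick, with an 18 mm square boss 7 mm high on it (17 mm overall), 16 g; origin under the base's centre, z up through the boss. Starts boss-up in a pocket of the full tray, the boss standing 7 mm above the pocket walls.
- foot3: One of six like grey clay feet for pots: base 24 mm square and 10 mm thick, with an 18 mm square boss 7 mm high on it (17 mm overall), 16 g; origin under the base's centre, z up through the boss. Starts boss-up in a pocket of the full tray, the boss standing 7 mm above the pocket walls.
- foot4: One of six like grey clay feet for pots: base 24 mm square and 10 mm thick, with an 18 mm square boss 7 mm high on it (17 mm overall), 16 g; origin under the base's centre, z up through the boss. Starts boss-up in a pocket of the full tray, the boss standing 7 mm above the pocket walls.
- foot5: One of six like grey clay feet for pots: base 24 mm square and 10 mm thick, with an 18 mm square boss 7 mm high on it (17 mm overall), 16 g; origin under the base's centre, z up through the boss. Starts boss-up in a pocket of the full tray, the boss standing 7 mm above the pocket walls.
Things that resemble listed ones, but are neither listed nor needed, are in the scene too. Leave any purple or turquoise look-alike of the foot3 alone.

How it is judged:
By the outcome, as a careful person would: the job done as asked, in the order asked, and still so for the second after the job is handed in, with the robot touching nothing.
It also fails if it takes over 72 s, if anything falls off the work surface, if the arm or the gripper's body presses on something with over 40 N, if the wrist force passes 120 N, or if a joint passes its speed limit or range.

## Working session

There is one attempt and no reset: what is moved stays moved. The work goes in short steps, Python scripts to look and compute and a tool call to move; the robot and the scene stay as the last step left them, time stands still between calls to the robot, and variables do not carry over. Pictures are saved under pics/ and viewed, and the job is handed in when it is done.

Besides the shell and the picture viewer there is one more tool, called after "Emit:" by a JSON object that holds its "fn" and its "kwargs". play_rows: Moves the arm, as the interface text tells. Its arguments: {"type":"object","properties":{"rows":{"type":"string"},"hand":{"type":"number"},"squeeze":{"type":"number"}},"required":["rows"]}

```bash
mkdir -p pics; ls; python3 - <<'E'
from workcell import manip, grab_frame, camera_params
import cv2
for n in ("scene","top"):
    cv2.imwrite(f"pics/{n}0.png",grab_frame(n)[:,:,::-1])
    p=camera_params(n); print(n,p["camera_matrix"],p["extrinsics"])
s=manip.get_state(); print(s)
E
```

```text
pics
scene [[448.43789236   0.         258.97926371]
 [  0.         448.43789236 187.92689455]
 [  0.           0.           1.        ]] [[ 8.68381449e-02  7.92136685e-01 -6.04134595e-01  1.19732152e+03]
 [ 9.96117499e-01 -7.78428226e-02  4.11147459e-02  3.45747026e+01]
 [-1.44590436e-02 -6.05359370e-01 -7.95820940e-01  9.62959567e+02]
 [ 0.00000000e+00  0.00000000e+00  0.00000000e+00  1.00000000e+00]]
top [[466.01083305   0.         254.92288684]
 [  0.         466.01083305 193.98970236]
 [  0.           0.           1.        ]] [[-1.95624318e-02 -9.89082270e-01  1.46060172e-01  3.62752182e+02]
 [-9.99781553e-01  2.04273317e-02  4.42388318e-03  1.01356872e+02]
 [-7.35920401e-03 -1.45941724e-01 -9.89265816e-01  9.74414516e+02]
 [ 0.00000000e+00  0.00000000e+00  0.00000000e+00  1.00000000e+00]]
{'clock': 0.1, 'q': array([-1.33019726,  0.53711233, -0.00442223,  1.53876494,  0.00260705,
        1.06728297, -0.07121371]), 'joint_vel': array([ 0.0002684 , -0.00076909, -0.00012829, -0.00147131, -0.00114147,
       -0.00016107, -0.00112332]), 'effort': array([ 1.98569294e-03, -5.72078741e+01,  9.93467085e-01, -2.52227336e+01,
       -5.61946293e-02,  1.34783212e-02,  1.01092544e-05]), 'position': array([196.15130888, 619.06385425, 203.21633015]), 'eef_rot': array([-1.48750052,  1.56923433, -1.79425229]), 'force': array([ 0.15163788, -0.38257891,  0.65778666]), 'wrist_torque': array([-0.04922569, -0.00939809, -0.00232289]), 'gripper_width': 87.9979976202092}
```

View pics/scene0.png

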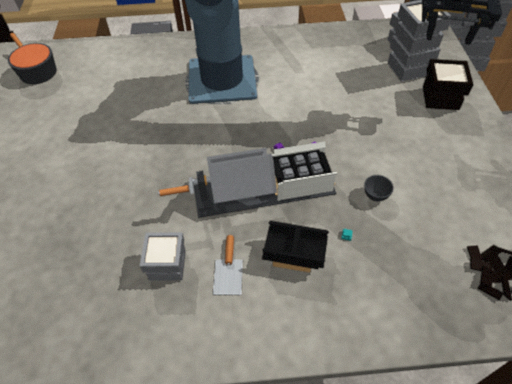

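View pics/top0.png

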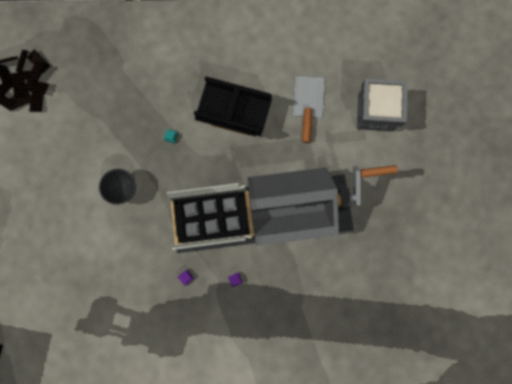

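```bash
python3 - <<'E'
import cv2
a=cv2.imread("pics/scene0.png"); b=cv2.imread("pics/top0.png")
cv2.imwrite("pics/s0z.png",cv2.resize(a[90:290,100:366],None,fx=3,fy=3,interpolation=cv2.INTER_CUBIC))
cv2.imwrite("pics/t0z.png",cv2.resize(b[0:200,200:466],None,fx=3,fy=3,interpolation=cv2.INTER_CUBIC))
E
```

```text
(no output)
```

View pics/s0z.png

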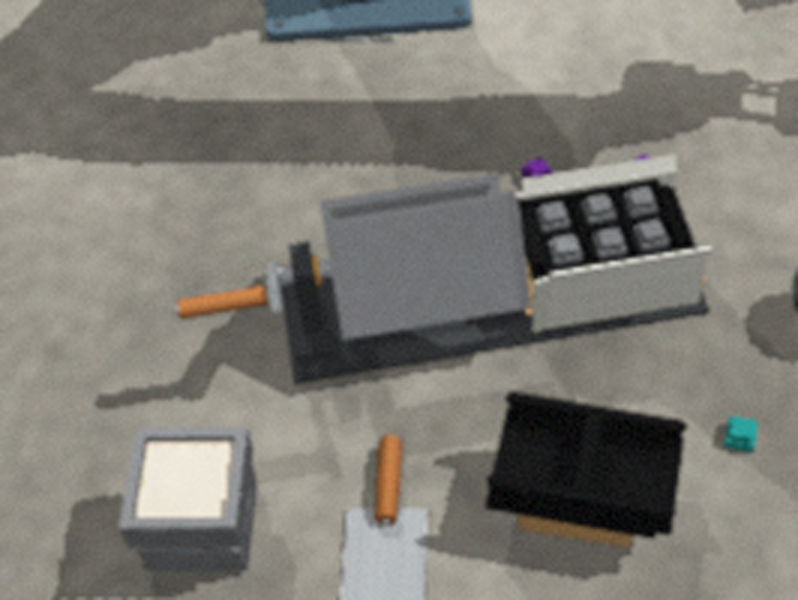

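View pics/t0z.png

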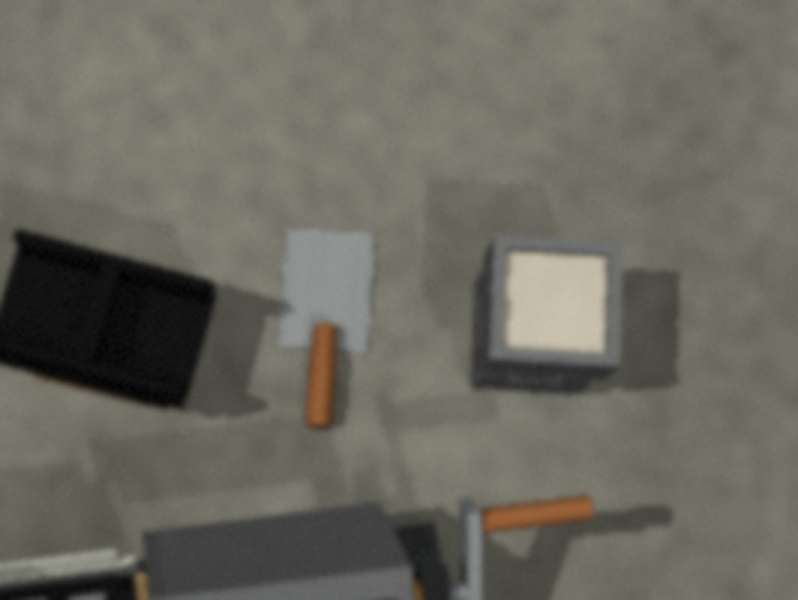

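```bash
cat > h.py <<'E'
import numpy as np, cv2
from workcell import manip, grab_frame, camera_params
P={n:(camera_params(n)["camera_matrix"],camera_params(n)["extrinsics"]) for n in ("scene","top")}
def ray(n,u,v):
    K,E=P[n]; d=E[:3,:3]@np.linalg.solve(K,[u,v,1.]); return E[:3,3],d
def onz(n,u,v,z):
    o,d=ray(n,u,v); return o+d*(z-o[2])/d[2]
def tri(ps,pt):
    A=[];b=[]
    for n,p in (("scene",ps),("top",pt)):
        o,d=ray(n,*p); d=d/np.linalg.norm(d); M=np.eye(3)-np.outer(d,d); A.append(M); b.append(M@o)
    x=np.linalg.lstsq(np.vstack(A),np.hstack(b),rcond=None)[0]
    return x
def pix(n,p):
    K,E=P[n]; c=np.linalg.inv(E)@np.append(p,1); c=K@c[:3]; return c[:2]/c[2]
def crop(img,u0,v0,u1,v1,f,out,grid=10):
    z=cv2.resize(img[v0:v1,u0:u1],None,fx=f,fy=f,interpolation=cv2.INTER_CUBIC)
    for u in range((u0//grid+1)*grid,u1,grid):
        cv2.line(z,((u-u0)*f,0),((u-u0)*f,6),(0,0,255),1); cv2.putText(z,str(u),((u-u0)*f,16),0,.35,(0,0,255),1)
    for v in range((v0//grid+1)*grid,v1,grid):
        cv2.line(z,(0,(v-v0)*f),(6,(v-v0)*f),(0,0,255),1); cv2.putText(z,str(v),(8,(v-v0)*f+4),0,.35,(0,0,255),1)
    cv2.imwrite(out,z)
def snap(tag):
    o={}
    for n in ("scene","top"):
        im=np.ascontiguousarray(grab_frame(n)[:,:,::-1]); cv2.imwrite(f"pics/{n}{tag}.png",im); o[n]=im
    return o
E
python3 - <<'E'
from h import *
a=cv2.imread("pics/scene0.png"); b=cv2.imread("pics/top0.png")
b2=cv2.convertScaleAbs(b,alpha=1.8,beta=10);a2=cv2.convertScaleAbs(a,alpha=1.8,beta=10)
crop(b2,160,150,270,262,7,"pics/tA.png"); crop(b2,240,155,350,255,7,"pics/tB.png"); crop(b2,185,65,285,145,8,"pics/tC.png")
crop(a2,260,215,340,275,9,"pics/sC.png"); crop(a2,260,135,345,215,7,"pics/sA.png")
E
```

```text
(no output)
```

View pics/tA.png

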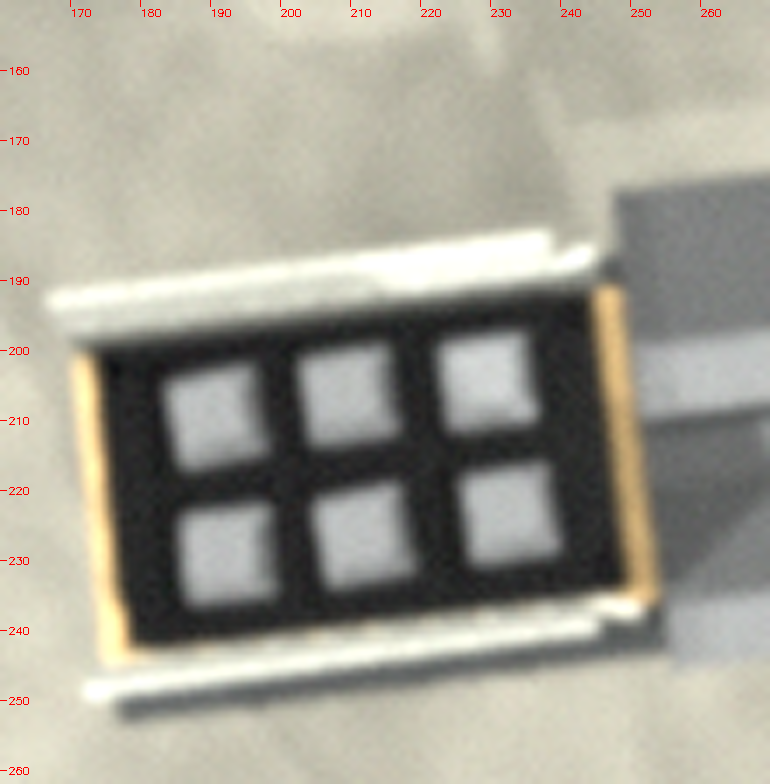

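View pics/tB.png

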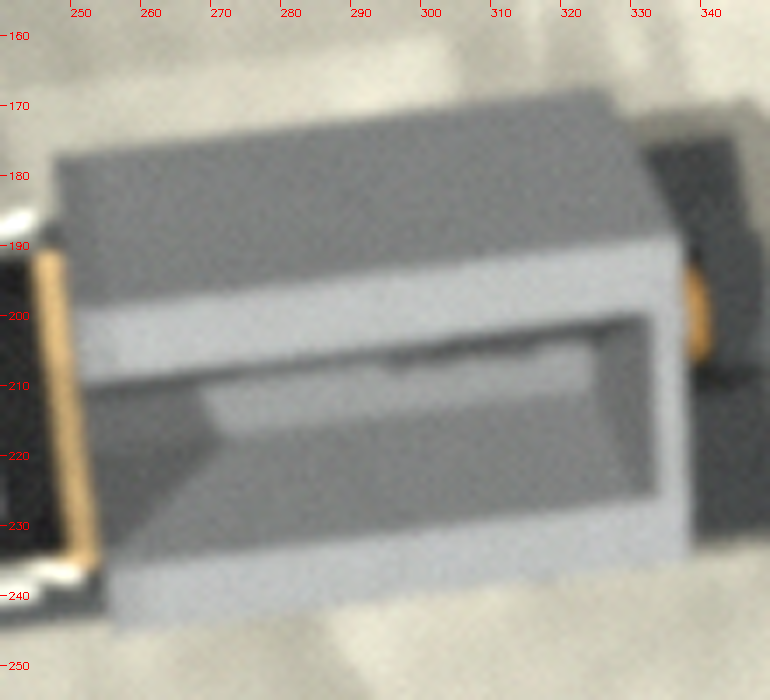

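View pics/tC.png

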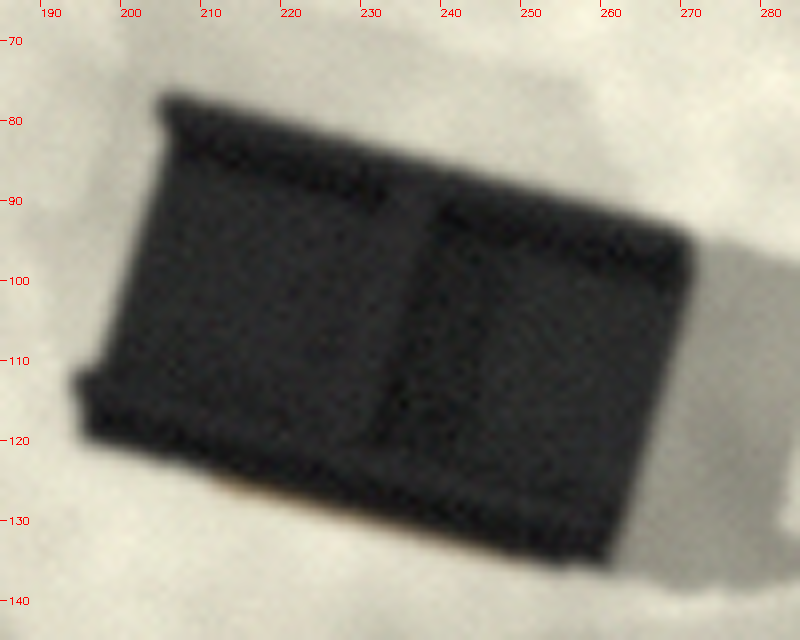

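View pics/sC.png

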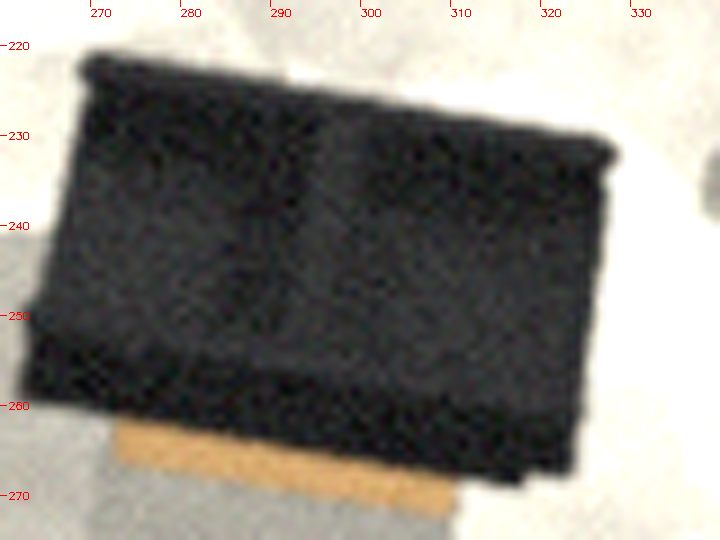

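View pics/sA.png

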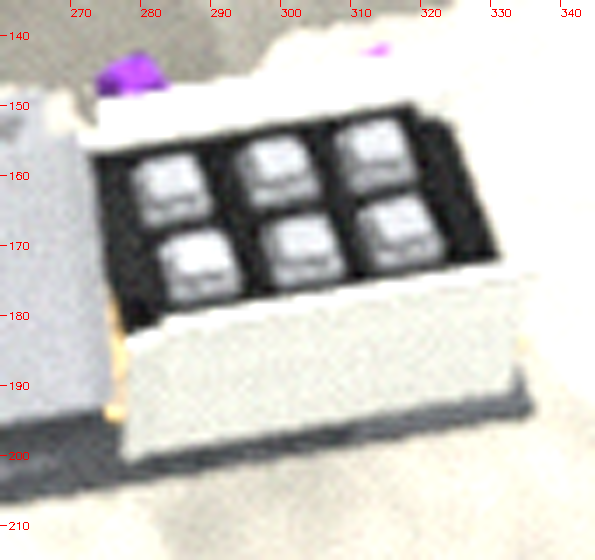

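```bash
python3 - <<'E'
from h import *
np.set_printoptions(precision=1,suppress=True)
a=cv2.imread("pics/scene0.png"); b=cv2.imread("pics/top0.png")
print("EMPTY top +x edge z78",onz("top",205,77,78)[:2],onz("top",270.5,94,78)[:2])
print("scene -x edge",onz("scene",268.5,221,78)[:2],onz("scene",328,231.5,78)[:2])
for n,im,r in (("scene",a,(275,148,325,182)),("top",b,(178,192,245,245))):
    u0,v0,u1,v1=r; g=im[v0:v1,u0:u1].astype(int).mean(2); m=(g>75).astype(np.uint8)
    nn,l,st,c=cv2.connectedComponentsWithStats(m)
    for i in range(1,nn):
        if 30<st[i,4]<300 and st[i,2]<20: p=c[i]+[u0,v0]; print(n,st[i],p,onz(n,*p,79 if n=='top' else 76)[:2])
print("guide tops tri")
for ps,pt in (((274,149.),(245,186)),((318,141),(167,193)),((279,183),(251,237)),((333,173),(172,248.5))): print(tri(ps,pt), onz("top",*pt,87))
for n,im in (("scene",a),("top",b)):
    hsv=cv2.cvtColor(im,cv2.COLOR_BGR2HSV); m=cv2.inRange(hsv,(5,130,60),(18,255,255))
    nn,l,st,c=cv2.connectedComponentsWithStats(m)
    for i in range(1,nn):
        if st[i,4]>25:
            pts=np.argwhere(l==i)[:,::-1]; print(n,st[i],c[i],cv2.minAreaRect(pts.astype(np.float32)))
E
```

```text
EMPTY top +x edge z78 [736.1 201.6] [697.3  70.1]
scene -x edge [624.9  94.1] [666.7 227.6]
scene [33  4 11 10 72] [313.4 156.4] [434.5 231.2]
scene [20  7 10  9 70] [299.6 158.9] [439.6 194.1]
scene [ 4  9 11 10 72] [284.3 161.4] [444.1 153.5]
scene [37 15 11 10 73] [317.1 167.5] [472.8 234.6]
scene [24 18 10 10 74] [303.2 170.1] [478.1 198. ]
scene [ 8 20 11 10 81] [288.1 172.3] [481.5 158.7]
top [ 45   6  13  12 127] [229.1 203.9] [476.7 155.8]
top [ 26   8  11  13 114] [208.8 205.9] [473.4 195. ]
top [  6  11  12  13 111] [189.8 208.9] [468.4 231.9]
top [ 49  25  12  13 118] [232. 223.] [439.4 150.6]
top [ 28  28  11  13 116] [211.  225.9] [434.6 191.1]
top [  8  31  12  12 116] [191.6 228.6] [430.1 228.5]
guide tops tri
[493.9 120.8 182.1] [509.8 124.2  87. ]
[482.5 240.  188.2] [499.2 274.8  87. ]
[420.2 130.5 -43.2] [411.4 114.4  87. ]
[398.  296.8 -46.9] [392.6 264.5  87. ]
scene [299   4  46  19 657] [320.9  12.7] ((321.2106018066406, 12.553723335266113), (17.19341278076172, 45.00261306762695), 87.61405944824219)
scene [ 479   11   33  100 1472] [500.9  69. ] ((495.0, 60.5),
[... 171 characters left out ...]
10  32  39  36 776] [27.9 53.9] ((25.13159942626953, 53.522216796875), (43.486026763916016, 29.994356155395508), 22.10944938659668)
scene [160 185  29  11 161] [173.9 190.2] ((173.69601440429688, 190.3280029296875), (6.08210563659668, 28.263900756835938), 79.69515228271484)
scene [225 235   9  29 185] [229.  248.9] ((228.89382934570312, 249.09295654296875), (6.984495162963867, 28.137537002563477), 3.814074993133545)
top [302 109  10  33 238] [306.8 125.6] ((306.96173095703125, 124.99703979492188), (7.899739742279053, 32.36592483520508), 4.39870548248291)
top [362 166  35  11 242] [379.1 170.9] ((378.9267883300781, 170.84146118164062), (6.957187175750732, 34.78593826293945), 83.6598129272461)
```

```bash
python3 - <<'E'
from h import *
np.set_printoptions(precision=1,suppress=True)
print("guide tops tri")
for ps,pt in (((274,149.),(251,237)),((318,141),(172,248.5)),((279,183),(245,186)),((335,173),(167,193))): print(tri(ps,pt), onz("top",*pt,87))
# sleeve
print("sleeve mid",tri((173.7,190.3),(378.9,170.8)))
print("ends",tri((160.5,192.5),(396.3,169.)),tri((187.,188),(362,172.8)))
# base corners
E
```

```text
guide tops tri
[411.9 122.   91.7] [411.4 114.4  87. ]
[392.1 256.8  88.5] [392.6 264.5  87. ]
[512.2 128.1  74.6] [509.8 124.2  87. ]
[500.  275.6  81.8] [499.2 274.8  87. ]
sleeve mid [ 531.1 -128.5  103.3]
ends [ 534.  -161.   102.8] [527.8 -96.3 103.9]
```

```bash
python3 - <<'E'
from h import *
np.set_printoptions(precision=1,suppress=True)
a=cv2.imread("pics/scene0.png"); b=cv2.imread("pics/top0.png")
def lines(im,r,scan,n,z,thr=55,rng=None,first=True):
    # scan columns/rows for crossing of gray below thr, subpixel
    u0,v0,u1,v1=r; g=cv2.cvtColor(im,cv2.COLOR_BGR2GRAY).astype(float)
    P_=[]
    if scan in('down','up'):
        for u in range(u0,u1):
            vs=range(v0,v1) if scan=='down' else range(v1,v0,-1); s=1 if scan=='down' else -1
            for v in vs:
                if g[v,u]>=thr>g[v+s,u]: P_.append((u,v+s*(g[v,u]-thr)/(g[v,u]-g[v+s,u]))); break
    else:
        for v in range(v0,v1):
            s=1 if scan=='right' else -1; us=range(u0,u1) if s==1 else range(u1,u0,-1)
            for u in us:
                if g[v,u]>=thr>g[v,u+s]: P_.append((u+s*(g[v,u]-thr)/(g[v,u]-g[v,u+s]),v)); break
    W=np.array([onz(n,*p,z)[:2] for p in P_],np.float32)
    vx,vy,x,y=cv2.fitLine(W,cv2.DIST_HUBER,0,.01,.01).ravel()
    d=(W-[x,y])@np.array([-vy,vx])
    if abs(vy)>abs(vx): yaw=np.arctan2(-vx*np.sign(vy),abs(vy))
    else: yaw=np.arctan2(vy*np.sign(vx),abs(vx))
    print(n,scan,"pt",np.array([x,y]),"yaw %.3f"%yaw,"res %.2f"%d.std(),len(W))
    return np.array([x,y]),yaw
print("empty: +x edge (top,down)"); p1,_=lines(b,(210,70,266,110),'down','top',78)
print("-x edge scene"); p2,_=lines(a,(273,210,324,245),'down','scene',78)
for yaw in(-.28,-.29,-.3):
  c,s=np.cos(yaw),np.sin(yaw); print("u of edges",p1@[c,s],p2@[c,s],"width",(p1-p2)@[c,s])
print("ends top: -y end(right), +y end(left)"); lines(b,(180,85,225,110),'right','top',50); lines(b,(240,100,285,130),'left','top',50)
print("ends scene"); lines(a,(250,228,290,245),'right','scene',50); lines(a,(300,236,340,258),'left','scene',50)
g=cv2.cvtColor(b,cv2.COLOR_BGR2GRAY);print(g[60:140:3,225]); 
print(g[225,160:260:2]); print(g[180:255:1,200])
E
```

```text
empty: +x edge (top,down)
top down pt [718.6 136.2] yaw -0.298 res 0.17 56
-x edge scene
scene down pt [643.5 161.1] yaw -0.303 res 0.30 51
u of edges 652.9420820429194 573.9156128687991 width 79.02646917412024
u of edges 649.6151516439477 570.5608630127712 width 79.0542886311766
u of edges 646.2232602711556 567.1490575459075 width 79.07420272524817
ends top: -y end(right), +y end(left)
top right pt [699.6 214.7] yaw -0.289 res 0.13 25
top left pt [670.1  74.6] yaw -0.293 res 0.14 30
ends scene
scene right pt [643.4  89.1] yaw -0.299 res 0.35 17
scene left pt [688.9 220.6] yaw -0.289 res 0.28 22
[120 121 112 106 107 105 103  66  16  10  14  18  19  16  16  18  12  18
  17  16  14   9  12  84 122 122 116]
[109 108 108 110 112 116 121 124  50  19  18  12  22  74  99  98  99 100
  82  45  14  17  40  93 101 102 102 100  77  37  13  19  13  51  96 100
 101  99  94  74  31  19  21  19  47  91  77  50  46  47]
[ 97  97  97  99  94  96 103 121 135 134 121 113 113 108  90  63  40  24
  16  14  10  15  14  12  11  14  15  14  15  15  16  14  17  17  16  15
  19  15  18  17  18  16  17  17  16  14  17  17  18  19  21  22  22  26
  26  18  17  18  20  30  60  92 108 120 133 127  99  65  51  56  77  94
 100 100  99]
```

```bash
cat >> h.py <<'E'
def lines(im,r,scan,n,z,thr=55,dark=True,pr=True):
    u0,v0,u1,v1=r; g=cv2.cvtColor(im,cv2.COLOR_BGR2GRAY).astype(float)
    if not dark: g=255-g; thr=255-thr
    P_=[]
    if scan in('down','up'):
        for u in range(u0,u1):
            s=1 if scan=='down' else -1; vs=range(v0,v1) if s==1 else range(v1,v0,-1)
            for v in vs:
                if g[v,u]>=thr>g[v+s,u]: P_.append((u,v+s*(g[v,u]-thr)/(g[v,u]-g[v+s,u]))); break
    else:
        for v in range(v0,v1):
            s=1 if scan=='right' else -1; us=range(u0,u1) if s==1 else range(u1,u0,-1)
            for u in us:
                if g[v,u]>=thr>g[v,u+s]: P_.append((u+s*(g[v,u]-thr)/(g[v,u]-g[v,u+s]),v)); break
    W=np.array([onz(n,*p,z)[:2] for p in P_],np.float32)
    vx,vy,x,y=cv2.fitLine(W,cv2.DIST_HUBER,0,.01,.01).ravel()
    d=(W-[x,y])@np.array([-vy,vx])
    yaw=np.arctan2(-vx*np.sign(vy),abs(vy)) if abs(vy)>abs(vx) else np.arctan2(vy*np.sign(vx),abs(vx))
    if pr: print(n,scan,"pt",np.round([x,y],1),"yaw %.3f"%yaw,"res %.2f"%d.std(),len(W))
    return np.array([x,y]),yaw
E
python3 - <<'E'
from h import *
from scipy.spatial.transform import Rotation as R
np.set_printoptions(precision=3,suppress=True)
a=cv2.imread("pics/scene0.png"); b=cv2.imread("pics/top0.png")
s=manip.get_state(); print(R.from_euler('xyz',s["eef_rot"]).as_matrix())
print("guide +x, outer edge top"); lines(b,(175,180,235,200),'down','top',87,thr=120,dark=False)
print("guide -x outer edge (up)"); 
print("full tray: edges"); 
lines(b,(185,188,240,205),'down','top',72,thr=60)
lines(b,(185,228,240,252),'down','top',72,thr=60,dark=False)
lines(b,(165,203,185,238),'right','top',72,thr=60)
lines(b,(240,195,256,232),'left','top',72,thr=50)
print("feet mean"); 
print("machine base -x edge in scene/ +x edge"); 
g=cv2.cvtColor(a,cv2.COLOR_BGR2GRAY); print(g[190:225,220], g[185:215,300])
g=cv2.cvtColor(b,cv2.COLOR_BGR2GRAY); print(g[235:262,220])
E
```

```text
[[-0.     0.302  0.953]
 [-0.002  0.953 -0.302]
 [-1.    -0.002  0.   ]]
guide +x, outer edge top
top down pt [510.6 202.4] yaw 0.101 res 0.20 60
guide -x outer edge (up)
full tray: edges
top down pt [497.7 196.1] yaw 0.102 res 0.13 55
top down pt [411.1 187.1] yaw 0.104 res 2.93 55
top right pt [455.8 262.1] yaw 0.106 res 0.32 35
top left pt [470.  123.6] yaw 0.116 res 3.89 37
feet mean
machine base -x edge in scene/ +x edge
[114 114 113 112 116 115 114 117 114 119 114 112  72  41  35  46  41  42
  38  43  41  38  42  43  69  84  91 115 138 132 132 135 140 138 137] [131 132 132 128 127 131 133 131 134 131 130  91  47  38  46  86 118 121
 117 112 117 119 126 128 129 129 128 130 128 129]
[ 16  19  39  78 101 113 127 131 110  74  52  51  62  85  98 101 106 107
 106 105 106 107 106 105 106 105 106]
```

Emit:
{"fn": "play_rows", "kwargs": {"rows": "33.5 -75.3 0 0 0 -1.163;33.5 -75.3 0 0 0 -1.163;33.5 -75.3 0 0 0 -1.163;33.5 -75.3 0 0 0 -1.163;33.5 -75.3 0 0 0 -1.163;33.5 -75.3 0 0 0 -1.163;33.5 -75.3 0 0 0 -1.163;33.5 -75.3 0 0 0 -1.163;33.5 -75.3 0 0 0 -1.163;33.5 -75.3 0 0 0 -1.163;33.5 -75.3 0 0 0 -1.163;33.5 -75.3 0 0 0 -1.163;33.5 -75.3 0 0 0 -1.163;33.5 -75.3 0 0 0 -1.163;33.5 -75.3 0 0 0 -1.163;33.5 -75.3 0 0 0 -1.163;33.5 -75.3 0 0 0 -1.163;33.5 -75.3 0 0 0 -1.163;33.5 -75.3 0 0 0 -1.163;33.5 -75.3 0 0 0 -1.163", "hand": 0}}

```text
clock: 1.77
position: [531.8, -136.8, 203.9]
eef_rot: [0.025, 1.57, -1.446]
force: [0.5, 0.4, 0.6]
gripper_width: 43.8
```

```bash
cat >> h.py <<'E'
from scipy.spatial.transform import Rotation as R
def st():
    s=manip.get_state(); M=R.from_euler('xyz',s["eef_rot"]).as_matrix()
    print("t %.2f"%s["clock"],"pos",np.round(s["position"],1),"yaw_y %.3f"%np.arctan2(M[1,1],M[0,1]),"x-axis",np.round(M[:,0],3),"F",np.round(s["force"],1),"w %.1f"%s["gripper_width"],"q",np.round(s["q"],2))
E
python3 - <<'E'
from h import *
st(); o=snap("1"); crop(o["scene"],120,120,240,220,6,"pics/s1z.png"); crop(o["top"],300,100,430,220,6,"pics/t1z.png")
E
```

```text
t 1.77 pos [ 531.8 -136.8  203.9] yaw_y 0.099 x-axis [ 0.    -0.001 -1.   ] F [0.5 0.4 0.6] w 43.8 q [-0.28  0.41  0.58  1.84 -0.26  0.98  0.51]
```

View pics/s1z.png

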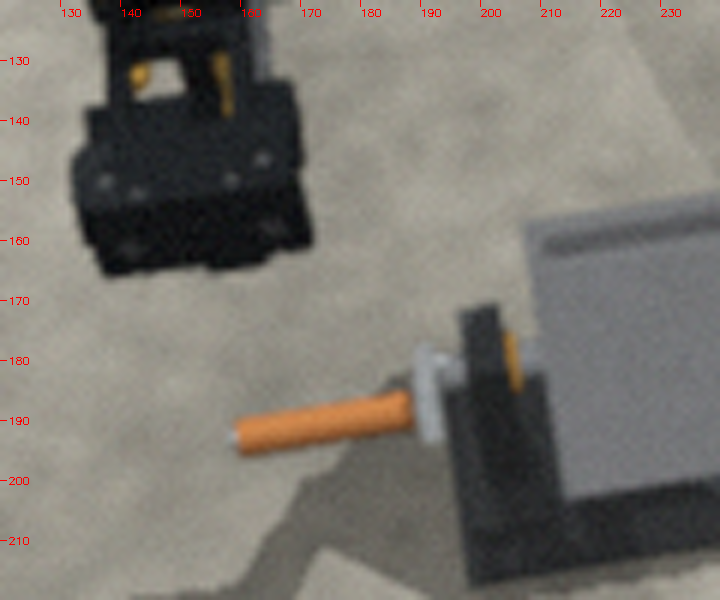

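View pics/t1z.png

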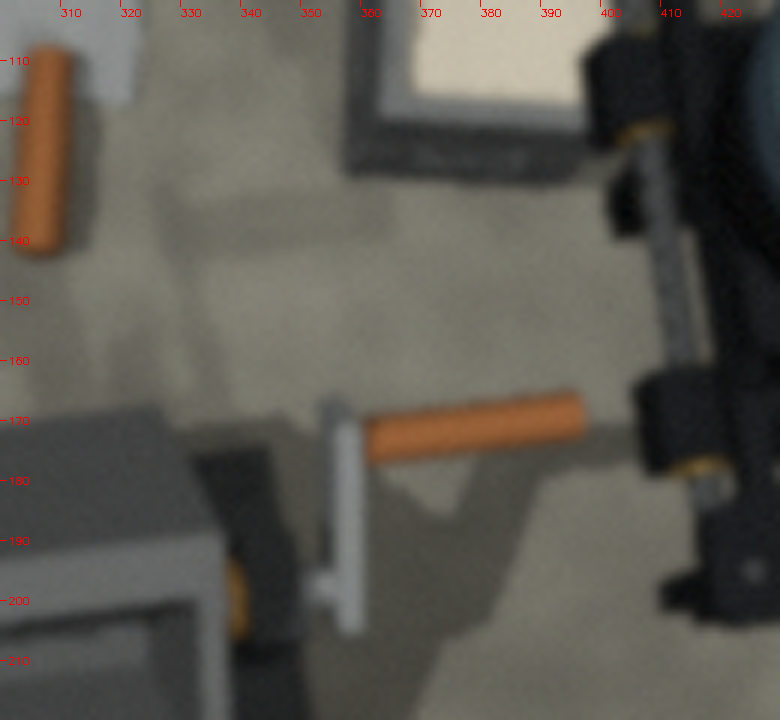

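```bash
python3 - <<'E'
from h import *
for n in P:
  for z in (204,250,300): print(n,z,pix(n,[532,-137,z]))
E
python3 - <<'E'
import cv2
b=cv2.imread("pics/top1.png"); a=cv2.imread("pics/scene1.png")
cv2.imwrite("pics/both1.png",cv2.resize(cv2.hconcat([a,b]),(800,300)))
E
```

```text
scene 204 [161.24090279 163.58257168]
scene 250 [157.21270364 149.6794836 ]
scene 300 [152.47160808 133.31587623]
top 204 [397.64406063 158.50659072]
top 250 [406.20398068 152.09952094]
top 300 [416.7872928  144.17794938]
```

View pics/both1.png

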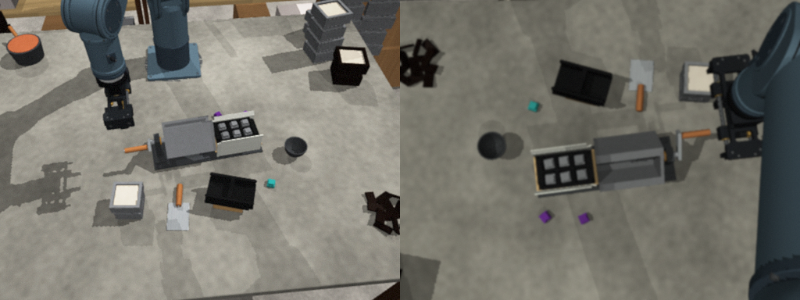

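Emit:
{"fn": "play_rows", "kwargs": {"rows": "0 0 -4 0 0 0;0 0 -8 0 0 0;0 0 -10.5 0 0 0;0 0 -12 0 0 0;0 0 -12 0 0 0;0 0 -12 0 0 0"}}

```text
clock: 2.37
position: [530.6, -132.6, 83.6]
eef_rot: [-1.885, 1.569, 2.929]
force: [0.4, -0.7, 0.7]
gripper_width: 44.4
```

```bash
python3 - <<'E'
from h import *
st(); o=snap("2"); crop(o["scene"],120,120,240,220,6,"pics/s2z.png"); crop(o["top"],300,100,430,220,6,"pics/t2z.png")
E
```

```text
t 2.37 pos [ 530.6 -132.6   83.6] yaw_y 0.102 x-axis [-0.002  0.    -1.   ] F [ 0.4 -0.7  0.7] w 44.4 q [-0.21  0.58  0.49  1.92 -0.39  0.74  0.61]
```

View pics/s2z.png

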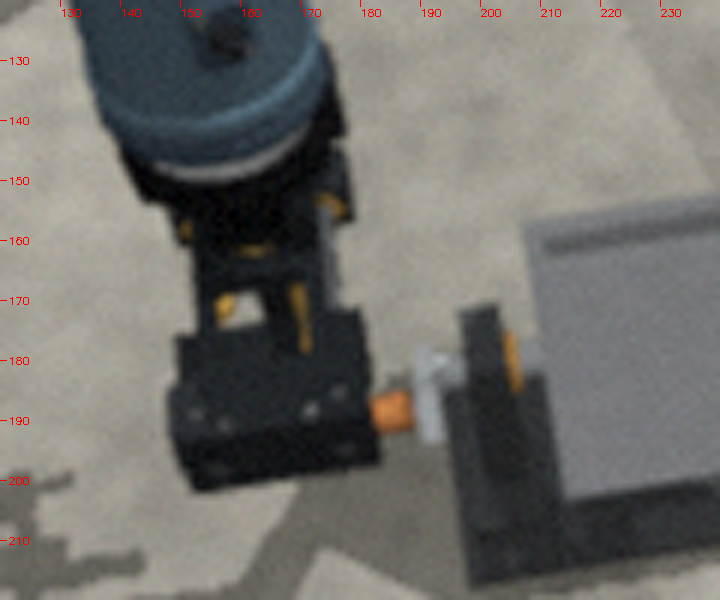

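View pics/t2z.png

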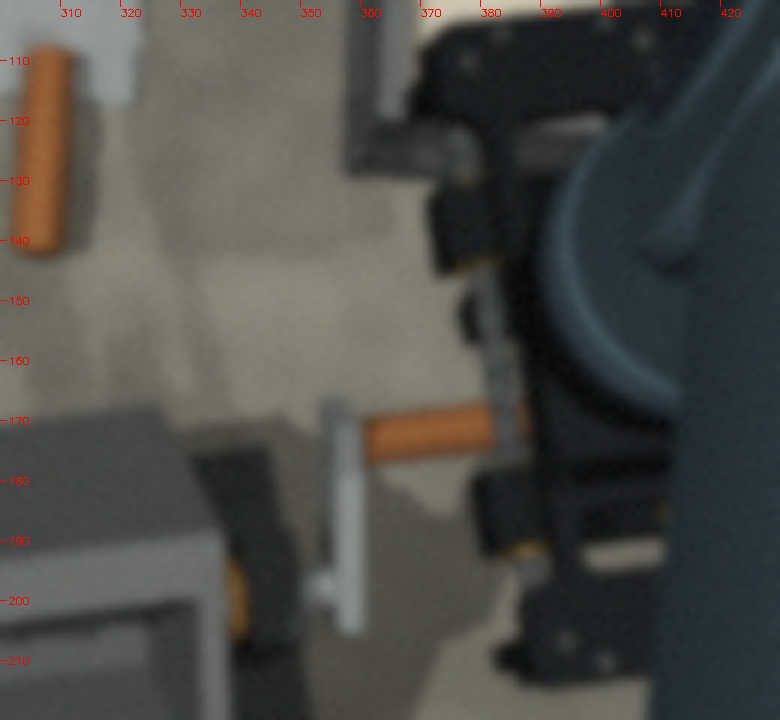

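Emit:
{"fn": "play_rows", "kwargs": {"rows": "0 0 0 0 0 0;0 0 0 0 0 0;0 0 0 0 0 0;0 0 0 0 0 0;0 0 0 0 0 0", "hand": 1, "squeeze": 20}}

```text
clock: 2.88
position: [531.5, -133.3, 84.3]
eef_rot: [1.462, 1.57, -0.007]
force: [0.2, 0.6, 0.2]
gripper_width: 13.1
```

Emit:
{"fn": "play_rows", "kwargs": {"rows": "0.2 0.02 -0.25 0 0 0;0.35 0.03 -0.55 0 0 0;0.56 0.05 -1 0 0 0;0.74 0.07 -1.47 0 0 0;0.86 0.09 -1.95 0 0 0;0.93 0.09 -2.45 0 0 0;0.96 0.1 -2.8 0 0 0;0.96 0.1 -3.05 0 0 0;0.96 0.1 -3.2 0 0 0;0.96 0.1 -3.2 0 0 0"}}

```text
clock: 3.72
position: [540.1, -132.3, 51.4]
eef_rot: [-1.774, 1.569, 3.039]
force: [-0.1, 0.4, -0.7]
gripper_width: 0.6
```

```bash
python3 - <<'E'
from h import *
st(); o=snap("3"); crop(o["scene"],120,120,240,220,6,"pics/s3z.png"); crop(o["top"],240,150,370,250,6,"pics/t3z.png")
E
```

```text
t 3.72 pos [ 540.1 -132.3   51.4] yaw_y 0.101 x-axis [-0.001  0.    -1.   ] F [-0.1  0.4 -0.7] w 0.6 q [-0.18  0.64  0.45  1.91 -0.42  0.69  0.63]
```

View pics/s3z.png

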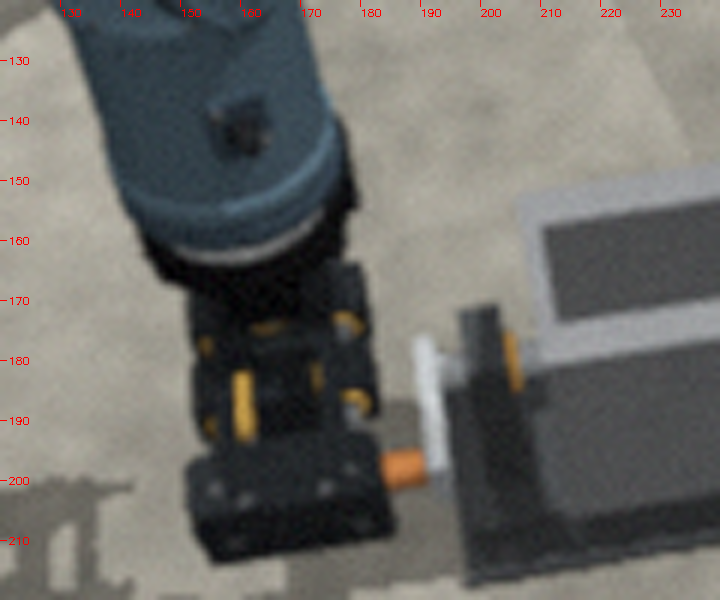

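View pics/t3z.png

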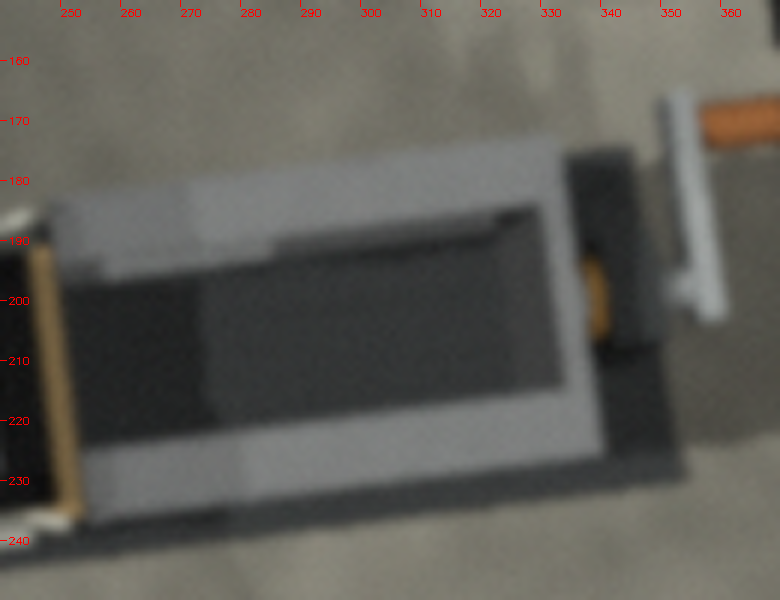

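```bash
python3 - <<'E'
from h import *
np.set_printoptions(precision=1,suppress=True)
print(tri((188.5,197.3),(357,170.5)))
print("before inner end",tri((186.5,187.5),(361,172.5)))
for p in ([540,-132,51],[538,-100,74],[532,-100,85]):
  print(p,pix("scene",p),pix("top",p))
E
python3 - <<'E'
import cv2
b=cv2.imread("pics/top3.png"); a=cv2.imread("pics/scene3.png")
cv2.imwrite("pics/both3.png",cv2.hconcat([cv2.resize(a[100:260,80:240],(400,400)),cv2.resize(b[100:260,300:460],(400,400))]))
E
```

```text
[537.4 -94.5  78.2]
before inner end [528.  -95.7 105.7]
[540, -132, 51] [174.7 205.7] [372.4 171.5]
[538, -100, 74] [186.2 198.7] [359.  170.6]
[532, -100, 85] [185.6 194. ] [360.4 172.5]
```

View pics/both3.png

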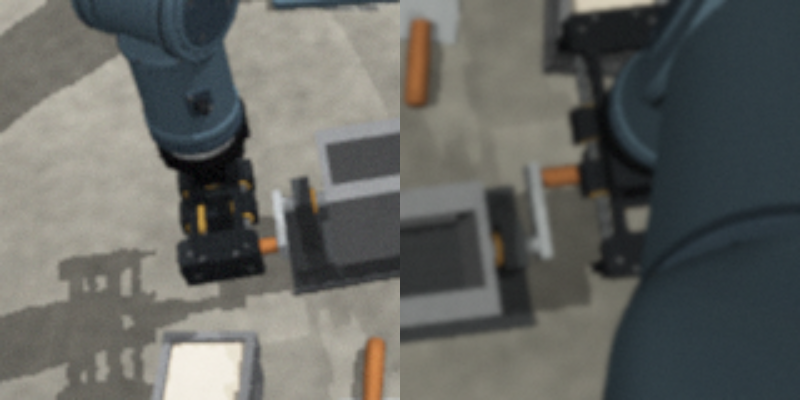

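Emit:
{"fn": "play_rows", "kwargs": {"rows": "0 0 0 0 0 0;0 0 0 0 0 0;0 0 0 0 0 0;0 0 0 0 0 0;0 0 0 0 0 0", "hand": 0}}

```text
clock: 4.23
position: [540.9, -132.3, 52.1]
eef_rot: [1.209, 1.571, -0.26]
force: [0.1, 0.7, -0.6]
gripper_width: 31.3
```

Emit:
{"fn": "play_rows", "kwargs": {"rows": "0 0 4 0 0 0;0 0 8 0 0 0;0 -2 12 0 0 0;0 -6 14 0 0 0;0 -10 14 0 0 0;0 -14 14 0 0 0;0 -14 14 0 0 0"}}

```text
clock: 4.82
position: [538.6, -282.5, 193.7]
eef_rot: [0.132, 1.564, -1.348]
force: [-0.9, -0.3, 0.5]
gripper_width: 44.0
```

```bash
python3 - <<'E'
from h import *
st(); o=snap("4"); crop(o["scene"],120,130,240,220,6,"pics/s4z.png"); crop(o["top"],300,130,420,220,6,"pics/t4z.png")
for n,im in o.items():
    hsv=cv2.cvtColor(im,cv2.COLOR_BGR2HSV); m=cv2.inRange(hsv,(5,130,60),(18,255,255))
    nn,l,s_,c=cv2.connectedComponentsWithStats(m)
    for i in range(1,nn):
        if s_[i,4]>25 and 150<s_[i,0]<400:
            pts=np.argwhere(l==i)[:,::-1]; print(n,s_[i],c[i],cv2.minAreaRect(pts.astype(np.float32)))
E
```

```text
t 4.82 pos [ 538.6 -282.5  193.7] yaw_y 0.091 x-axis [ 0.002 -0.007 -1.   ] F [-0.9 -0.3  0.5] w 44.0 q [-0.01  0.53  0.58  1.7  -0.33  1.01  0.78]
scene [300   3  45  20 645] [321.32093023  12.85271318] ((321.58795166015625, 12.494826316833496), (17.381717681884766, 44.10023880004883), 86.633544921875)
scene [162 195  29  10 164] [175.95121951 199.4695122 ] ((175.8378448486328, 199.52703857421875), (5.918363571166992, 28.112226486206055), 80.53767395019531)
scene [226 235   8  29 184] [229.07608696 248.82608696] ((229.5, 249.0), (28.0, 7.0), 90.0)
top [302 109  10  33 241] [306.81742739 125.51452282] ((306.7821044921875, 124.98639678955078), (7.922042369842529, 32.311954498291016), 3.5763344764709473)
top [358 164  34  10 231] [374.74891775 168.83982684] ((374.49237060546875, 168.9384765625), (6.945944786071777, 33.737449645996094), 82.87498474121094)
```

View pics/s4z.png

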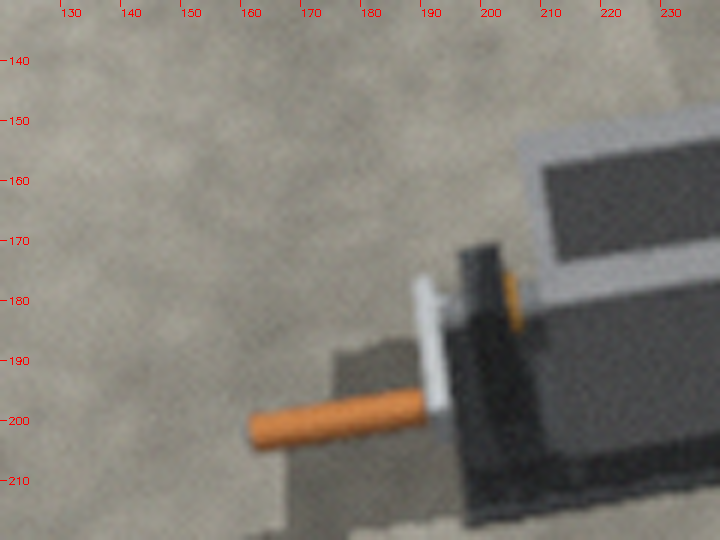

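View pics/t4z.png

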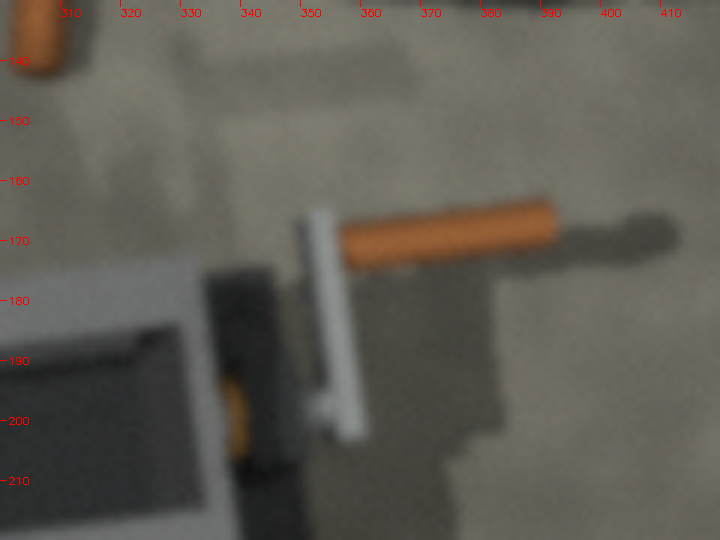

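```bash
python3 - <<'E'
from h import *
np.set_printoptions(precision=1,suppress=True)
print(tri((175.84,199.5),(374.5,168.9)), onz("top",374.5,168.9,74),onz("scene",175.84,199.5,74))
E
```

```text
[ 540.1 -127.2   77.5] [ 540.7 -130.5   74. ] [ 538.1 -125.4   74. ]
```

Emit:
{"fn": "play_rows", "kwargs": {"rows": "0 4 0 0 0 0;0 8 0 0 0 0;0 12 -1 0 0 0;0 13.8 -4 0 0 0;0 13.8 -8 0 0 0;0 13.8 -11 0 0 0;0 13.8 -13.4 0 0 0;0 13.8 -13.4 0 0 0;0 13.8 -13.4 0 0 0"}}

```text
clock: 5.67
position: [540.0, -132.8, 57.4]
eef_rot: [-1.998, 1.568, 2.817]
force: [-0.2, -0.0, 0.1]
gripper_width: 43.8
```

Emit:
{"fn": "play_rows", "kwargs": {"rows": "0 0 0 0 0 0;0 0 0 0 0 0;0 0 0 0 0 0;0 0 0 0 0 0", "hand": 0.55}}

```text
clock: 6.0
position: [541.8, -134.4, 59.2]
eef_rot: [1.421, 1.569, -0.048]
force: [0.4, 0.1, 0.7]
gripper_width: 20.6
```

Emit:
{"fn": "play_rows", "kwargs": {"rows": "0 0 0 0 0 0;0 0 0 0 0 0;0 0 0 0 0 0", "hand": 0.8}}

```text
clock: 6.25
position: [541.0, -134.4, 58.2]
eef_rot: [1.474, 1.57, 0.004]
force: [-0.7, -0.4, 0.6]
gripper_width: 9.0
```

```bash
python3 - <<'E'
from h import *
st(); o=snap("5"); crop(o["scene"],120,130,240,220,6,"pics/s5z.png"); crop(o["top"],300,130,420,220,6,"pics/t5z.png")
E
```

```text
t 6.25 pos [ 541.  -134.4   58.2] yaw_y 0.101 x-axis [ 0.  0. -1.] F [-0.7 -0.4  0.6] w 9.0 q [-0.19  0.63  0.47  1.91 -0.42  0.7   0.63]
```

View pics/s5z.png

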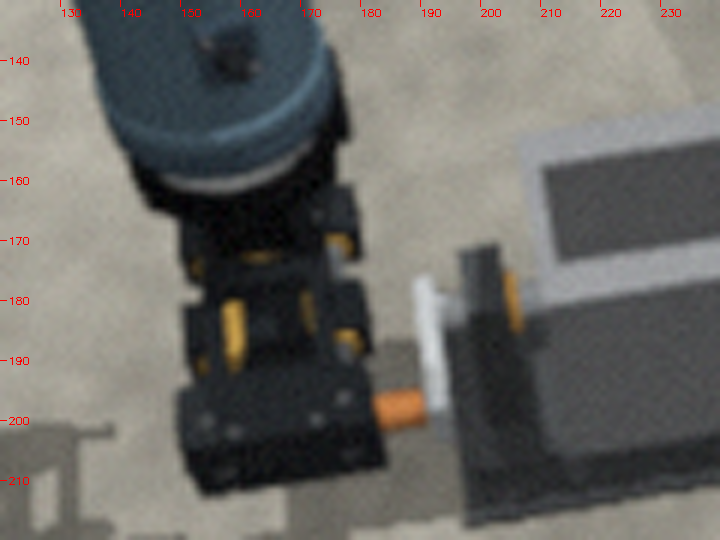

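View pics/t5z.png

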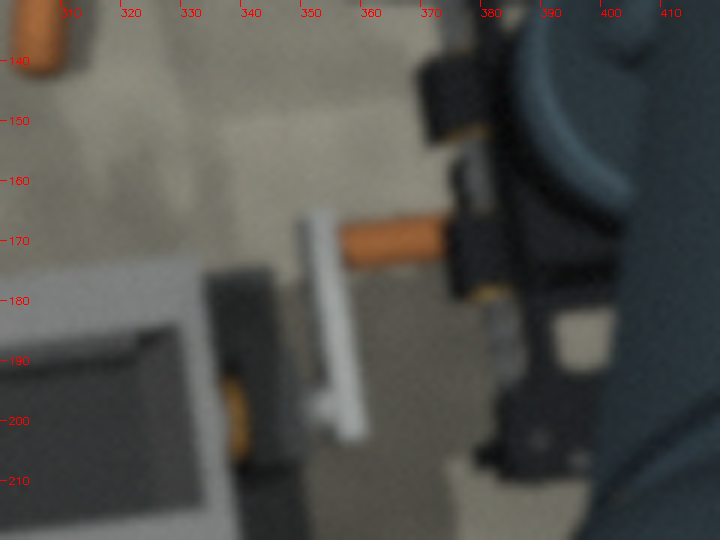

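```bash
python3 - <<'E'
from h import *
np.set_printoptions(precision=1,suppress=True)
c=np.array([.995,.1,0]);d=np.array([-.1,.995,0]);o=np.array([541,-134,58.])
for z in (0,19,64,110,170):
  for u in (-93,-61,0,61,93):
    p=o+c*u+[0,0,z]; print(z,u,"scene",pix("scene",p-37*d),pix("scene",p+37*d),"top",pix("top",p-37*d),pix("top",p+37*d))
E
python3 - <<'E'
import cv2
for k in ("5",):
  b=cv2.imread("pics/top5.png"); a=cv2.imread("pics/scene5.png")
  cv2.imwrite("pics/b5.png",cv2.convertScaleAbs(cv2.hconcat([cv2.resize(a[130:230,110:210],(400,400),interpolation=3),cv2.resize(b[100:220,340:460],(400,400),interpolation=3)]),alpha=2.2,beta=20))
E
```

```text
0 -93 scene [156.5 178. ] [185.  173.6] top [400.3 214.1] [363.1 218.6]
0 -61 scene [157.1 187.6] [186.1 183.1] top [397.6 198.1] [360.6 202.6]
0 0 scene [158.4 206.9] [188.3 202.1] top [392.6 168.1] [355.9 172.5]
0 61 scene [159.7 227.5] [190.6 222.4] top [387.7 138.7] [351.4 143. ]
0 93 scene [160.4 238.9] [191.9 233.6] top [385.1 123.5] [349.  127.7]
19 -93 scene [155.  173.4] [184. 169.] top [403.2 213. ] [365.2 217.6]
19 -61 scene [155.6 183.1] [185.  178.5] top [400.5 196.8] [362.7 201.3]
19 0 scene [156.8 202.5] [187.2 197.6] top [395.3 166.2] [357.9 170.6]
19 61 scene [158.1 223.2] [189.6 218.1] top [390.3 136.1] [353.3 140.6]
19 93 scene [158.9 234.7] [190.8 229.3] top [387.7 120.6] [350.8 125. ]
64 -93 scene [151.4 161.9] [181.3 157.4] top [410.8 210.5] [370.8 215.3]
64 -61 scene [152.  171.7] [182.4 167.1] top [407.8 193.3] [368.1 198.1]
64 0 scene [153.1 191.4] [184.5 186.5] top [402.4 161.2] [363.  165.9]
64 61 scene [154.3 212.5] [186.8 207.2] top [397.  129.7] [358.1 134.4]
64 93 scene [155.  224.1] [188.1 218.7] top [394.2 113.5] [355.5 118.1]
110 -93 scene [147.5 149.4] [178.4 144.8] top [419.3 207.5] [377.1 212.6]
110 -61 scene [148.  159.3] [179.4 154.6] top [416.2 189.5] [374.3 194.5]
110 0 scene [149.  179.2] [181.6 174.2] top [410.3 155.6] [368.8 160.6]
110 61 scene [150.1 200.6] [183.9 195.3] top [404.6 122.4] [363.5 127.3]
110 93 scene [150.7 212.5] [185.2 207. ] top [401.6 105.3] [360.8 110.2]
170 -93 scene [141.9 131.7] [174.3 127.1] top [432.1 203.1] [386.5 208.6]
170 -61 scene [142.3 141.8] [175.3 137. ] top [428.6 183.7] [383.4 189.1]
170 0 scene [143.2 162. ] [177.4 156.9] top [422.1 147.3] [377.4 152.6]
170 61 scene [144.1 183.9] [179.7 178.4] top [415.8 111.7] [371.6 116.9]
170 93 scene [144.6 196. ] [180.9 190.3] top [412.6  93.3] [368.6  98.5]
```

View pics/b5.png

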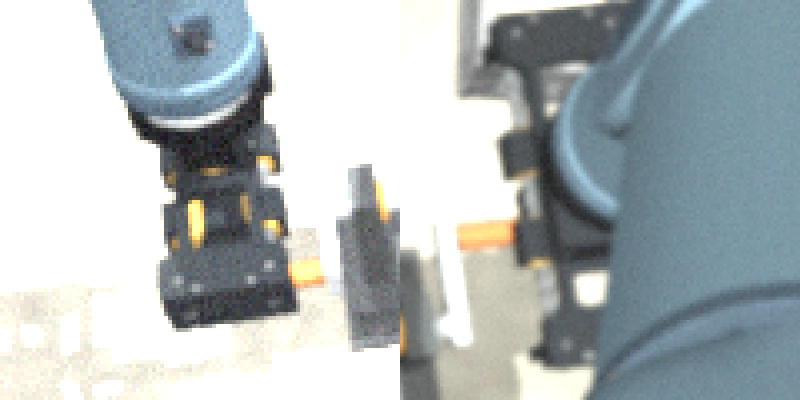

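Emit:
{"fn": "play_rows", "kwargs": {"rows": "0 0 0.5 0 0 0;0 0 1 0 0 0;0 0 1.5 0 0 0;0 0 1.5 0 0 0;0 0 1.5 0 0 0"}}

```text
clock: 6.77
position: [541.3, -134.4, 73.6]
eef_rot: [1.339, 1.57, -0.13]
force: [0.0, -0.4, 0.3]
gripper_width: 8.8
```

```bash
python3 - <<'E'
from h import *
st(); o=snap("6"); a,b=o["scene"],o["top"]
cv2.imwrite("pics/b6.png",cv2.convertScaleAbs(cv2.hconcat([cv2.resize(a[130:230,110:210],(400,400),interpolation=3),cv2.resize(b[100:220,340:460],(400,400),interpolation=3)]),alpha=2.2,beta=20))
E
```

```text
t 6.77 pos [ 541.3 -134.4   73.6] yaw_y 0.101 x-axis [ 0.001 -0.    -1.   ] F [ 0.  -0.4  0.3] w 8.8 q [-0.2   0.61  0.48  1.9  -0.41  0.73  0.62]
```

View pics/b6.png

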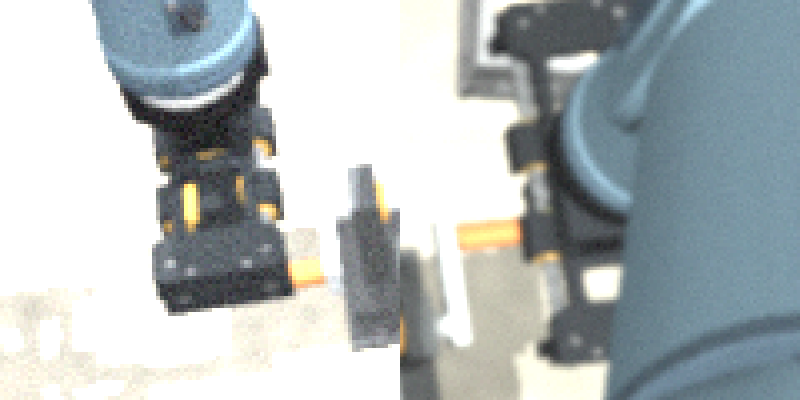

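Emit:
{"fn": "play_rows", "kwargs": {"rows": "0 0 -0.8 0 0 0;0 0 -1.6 0 0 0;0 0 -2.1 0 0 0;0 0 -2.4 0 0 0;0 0 -2.6 0 0 0;0 0 -2.6 0 0 0;0 0 -2.6 0 0 0", "hand": 1}}

```text
clock: 7.45
position: [541.9, -134.0, 47.5]
eef_rot: [1.834, 1.569, 0.364]
force: [-0.5, 1.8, 6.8]
gripper_width: 0.4
```

Emit:
{"fn": "play_rows", "kwargs": {"rows": "0 0 -0.1 0 0 0;0 0 -0.2 0 0 0;0 0 -0.2 0 0 0;0 0 -0.2 0 0 0"}}

```text
clock: 7.78
position: [543.7, -133.9, 47.2]
eef_rot: [1.687, 1.566, 0.217]
force: [-0.9, 3.8, 20.8]
gripper_width: 0.7
```

```bash
python3 - <<'E'
from h import *
st(); o=snap("7"); a,b=o["scene"],o["top"]
cv2.imwrite("pics/b7.png",cv2.convertScaleAbs(cv2.hconcat([cv2.resize(a[130:230,110:210],(400,400),interpolation=3),cv2.resize(b[100:220,340:460],(400,400),interpolation=3)]),alpha=2.2,beta=20))
E
```

```text
t 7.78 pos [ 543.7 -133.9   47.2] yaw_y 0.101 x-axis [ 0.005  0.001 -1.   ] F [-0.9  3.8 20.8] w 0.7 q [-0.18  0.65  0.45  1.91 -0.44  0.68  0.64]
```

View pics/b7.png

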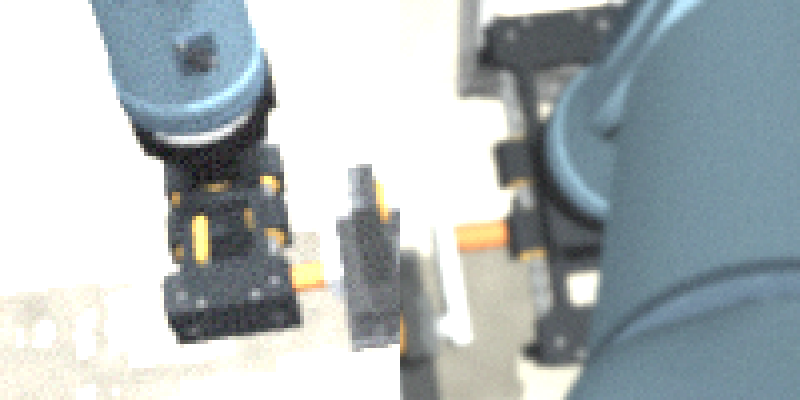

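Emit:
{"fn": "play_rows", "kwargs": {"rows": "0 0 4 0 0 0;0 0 8 0 0 0;0 0 12 0 0 0;0 0 16 0 0 0.1;2 4 20 0 0 0.2;4 8 20 0 0 0.3;6 12 20 0 0 0.42;8 16 20 0 0 0.54;10 20 20 0 0 0.66;12 24 20 0 0 0.78;14 28 20 0 0 0.9;14 28 20 0 0 1.02;14 28 20 0 0 1.1;14 28 20 0 0 1.175;14 28 20 0 0 1.175;14 28 20 0 0 1.175"}}

```text
clock: 9.22
position: [680.7, 145.1, 244.5]
eef_rot: [-2.6, 1.57, -2.897]
force: [-0.1, -1.2, 0.3]
gripper_width: 0.5
```

```bash
python3 - <<'E'
from h import *
st(); s=manip.get_state(); o=snap("8"); a,b=o["scene"],o["top"]
p=s["position"]
for dz in (0,19,35,64): print(dz,pix("scene",p+[0,0,dz]),pix("top",p+[0,0,dz]))
crop(cv2.convertScaleAbs(a,alpha=1.6,beta=20),230,130,370,260,5,"pics/s8z.png"); crop(cv2.convertScaleAbs(b,alpha=1.6,beta=20),180,30,310,150,5,"pics/t8z.png")
# drum/sleeve again
for n,im in o.items():
    hsv=cv2.cvtColor(im,cv2.COLOR_BGR2HSV); m=cv2.inRange(hsv,(5,130,60),(18,255,255))
    nn,l,s_,c=cv2.connectedComponentsWithStats(m)
    for i in range(1,nn):
        if s_[i,4]>25 and 150<s_[i,0]<400:
            pts=np.argwhere(l==i)[:,::-1]; print(n,s_[i],cv2.minAreaRect(pts.astype(np.float32)))
E
```

```text
t 9.22 pos [680.7 145.1 244.5] yaw_y 1.273 x-axis [-0.001 -0.    -1.   ] F [-0.1 -1.2  0.3] w 0.5 q [-0.44  0.6   0.26  1.37 -0.16  1.2   1.11]
0 [297.17539783 196.57703097] [227.86864359  68.46117869]
19 [297.69565756 190.82076059] [227.10371436  63.59212285]
35 [298.147951   185.81648446] [226.4291833   59.29848459]
64 [299.00278688 176.35838855] [225.12944533  51.02517444]
scene [162 196  29  10 160] ((175.99200439453125, 200.45599365234375), (5.724334239959717, 28.08501625061035), 79.69515228271484)
scene [226 235   8  29 183] ((229.5, 249.0), (28.0, 7.0), 90.0)
top [357 164  35  11 232] ((374.0923767089844, 169.23846435546875), (6.697875499725342, 34.35761642456055), 82.87498474121094)
```

View pics/s8z.png

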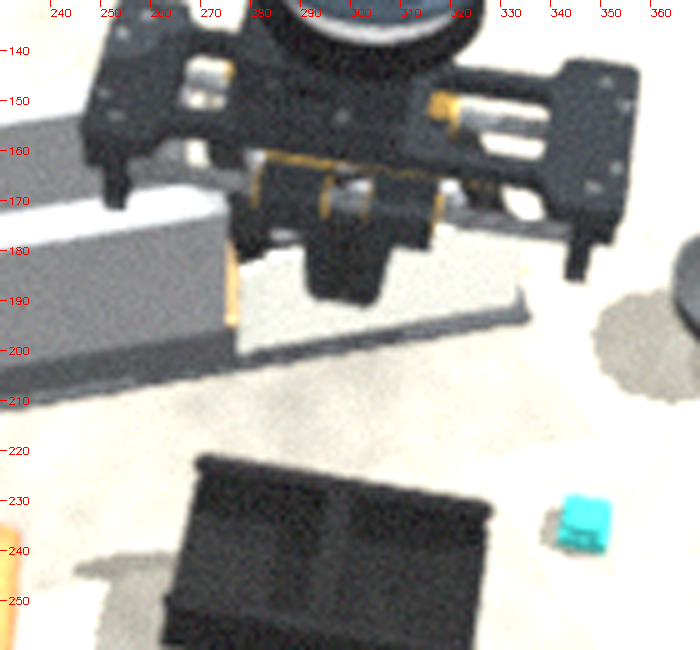

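View pics/t8z.png

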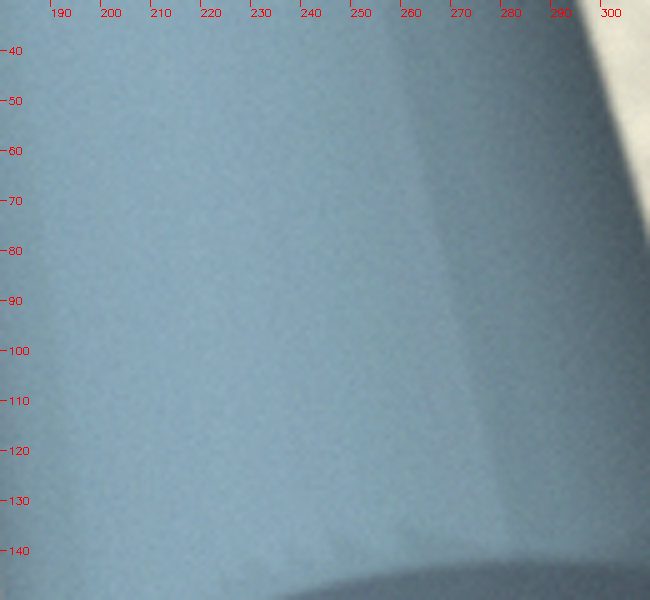

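Emit:
{"fn": "play_rows", "kwargs": {"rows": "0 0.25 -3 0 0 0;0 0.25 -6 0 0 0;0 0.25 -9 0 0 0;0 0.25 -12 0 0 0;0 0.25 -14 0 0 0;0 0.25 -16 0 0 0;0 0.25 -16 0 0 0;0 0.25 -16 0 0 0", "hand": 0}}

```text
clock: 9.98
position: [680.2, 147.7, 84.5]
eef_rot: [-2.472, 1.569, -2.768]
force: [0.3, 0.1, 0.4]
gripper_width: 44.0
```

```bash
python3 - <<'E'
from h import *
st(); s=manip.get_state(); o=snap("9"); a,b=o["scene"],o["top"]
p=s["position"]
for dz in (35,54): print(dz,pix("scene",p+[0,0,dz]),pix("top",p+[0,0,dz]))
crop(cv2.convertScaleAbs(a,alpha=2,beta=30),230,160,370,290,5,"pics/s9z.png")
E
```

```text
t 9.98 pos [680.2 147.7  84.5] yaw_y 1.275 x-axis [-0.002 -0.001 -1.   ] F [0.3 0.1 0.4] w 44.0 q [-0.42  0.76  0.23  1.49 -0.2   0.92  1.14]
35 [295.24627    229.75505608] [230.79296346  95.6749478 ]
54 [295.68315366 225.10513414] [230.19917514  92.08029757]
```

View pics/s9z.png

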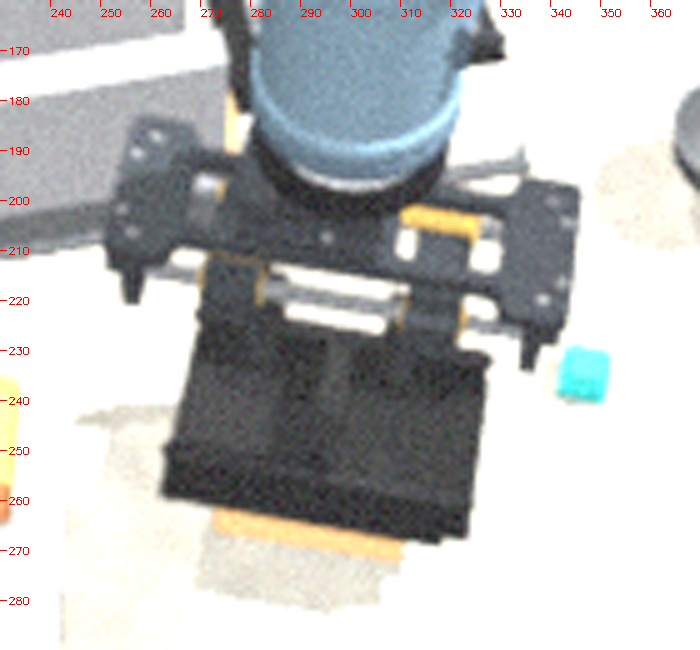

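Emit:
{"fn": "play_rows", "kwargs": {"rows": "0 0 -2 0 0 0;0 0 -4 0 0 0;0 0 -5.5 0 0 0;0 0 -6.5 0 0 0;0 0 -6.5 0 0 0;0 0 -6.5 0 0 0"}}

```text
clock: 10.58
position: [681.2, 148.1, 20.4]
eef_rot: [0.079, 1.571, -0.216]
force: [-0.2, 0.6, 0.9]
gripper_width: 44.0
```

Emit:
{"fn": "play_rows", "kwargs": {"rows": "0 0 -0.1 0 0 0;0 0 -0.2 0 0 0;0 0 -0.2 0 0 0;0 0 -0.2 0 0 0;0 0 -0.2 0 0 0;0 0 -0.2 0 0 0;0 0 -0.2 0 0 0;0 0 -0.2 0 0 0", "hand": 1, "squeeze": 30}}

```text
clock: 11.25
position: [681.2, 148.4, 18.4]
eef_rot: [0.828, 1.57, 0.533]
force: [-0.8, 1.2, 2.3]
gripper_width: 12.0
```

Emit:
{"fn": "play_rows", "kwargs": {"rows": "0 0 1 0 0 0;0 0 3 0 0 0;0 0 6 0 0 0;0 0 9 0 0 0;0 0 12 0 0 0;0 0 14 0 0 0;0 0 14 0 0 0"}}

```text
clock: 11.83
position: [683.8, 148.3, 163.6]
eef_rot: [0.518, 1.563, 0.223]
force: [0.6, 0.3, -0.9]
gripper_width: 11.7
```

```bash
python3 - <<'E'
from h import *
st()
a=cv2.imread("pics/scene0.png"); b=cv2.imread("pics/top0.png")
print("full in scene: -x edge"); p,_=lines(a,(280,148,315,160),'down','scene',72,thr=60)
print("-y end"); lines(a,(268,165,290,178),'right','scene',72,thr=45)
print("+y end"); lines(a,(318,158,340,170),'left','scene',72,thr=60)
c,s=np.cos(.103),np.sin(.103)
for q in ((497.7,196.1),(411.1,187.1),tuple(p)): print("u",np.dot(q,[c,s]))
g=cv2.cvtColor(a,cv2.COLOR_BGR2GRAY)
print(g[165,266:290],g[165,312:340])
o=snap("10")
E
```

```text
t 11.83 pos [683.8 148.3 163.6] yaw_y 1.276 x-axis [ 0.008  0.002 -1.   ] F [ 0.6  0.3 -0.9] w 11.7 q [-0.43  0.67  0.25  1.44 -0.18  1.04  1.13]
full in scene: -x edge
scene down pt [415.4 185.4] yaw 0.104 res 0.26 35
-y end
scene right pt [470.  125.7] yaw 0.001 res 0.56 13
+y end
scene left pt [459.3 265.5] yaw 0.112 res 0.18 12
u 515.224888527565
u 428.1584904713242
u 432.2319726451915
[113 109 116 107 110 103 107  81  50  25  26  20  29  32  65  90  97  86
  92  98  89  83  79  64] [ 90 110 133 131 130 129 135 130 102  41   9  11  21  20  25  11  27  97
 144 154 152 156 154 152 156 149 156 152]
```

View pics/scene10.png

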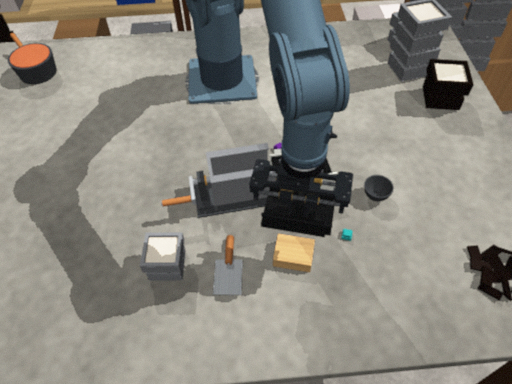

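Emit:
{"fn": "play_rows", "kwargs": {"rows": "-2 0.4 0 0 0 0.05;-5 1 0 0 0 0.12;-9 1.8 0 0 0 0.2;-13 2.6 0 0 0 0.28;-17 3.4 0 0 0 0.36;-20 4 0 0 0 0.398;-22 4.4 -1 0 0 0.398;-22.5 4.53 -3 0 0 0.398;-22.5 4.53 -5 0 0 0.398;-22.5 4.53 -5.6 0 0 0.398;-22.5 4.53 -5.6 0 0 0.398;-22.5 4.53 -5.6 0 0 0.398"}}

```text
clock: 12.93
position: [455.6, 192.9, 101.5]
eef_rot: [-2.603, 1.569, -2.5]
force: [0.8, -0.3, -1.2]
gripper_width: 11.9
```

```bash
python3 - <<'E'
from h import *
st()
o=snap("11"); a,b=o["scene"],o["top"]
crop(cv2.convertScaleAbs(a,alpha=2,beta=30),240,90,380,220,5,"pics/s11z.png");crop(cv2.convertScaleAbs(b,alpha=2,beta=30),140,150,280,270,5,"pics/t11z.png")
E
```

```text
t 12.93 pos [455.6 192.9 101.5] yaw_y 1.674 x-axis [-0.001 -0.001 -1.   ] F [ 0.8 -0.3 -1.2] w 11.9 q [-0.59  0.43  0.12  2.03 -0.08  0.69  1.25]
```

View pics/s11z.png

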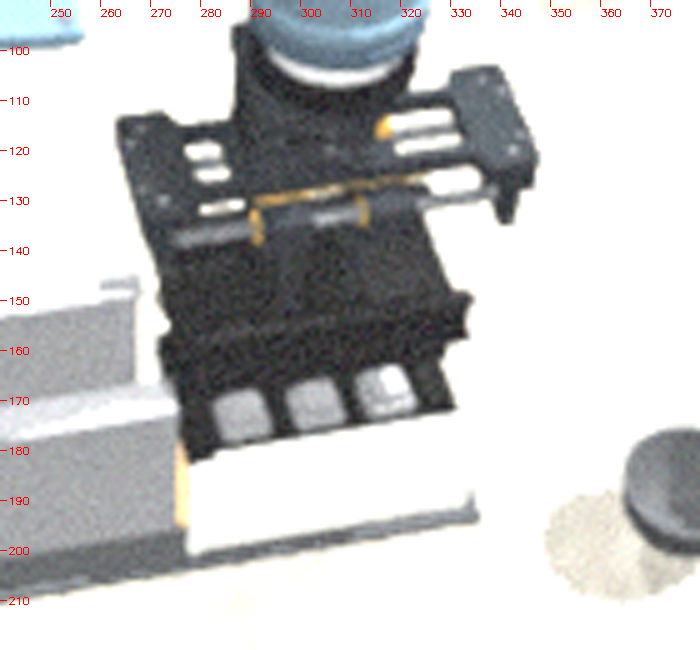

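View pics/t11z.png

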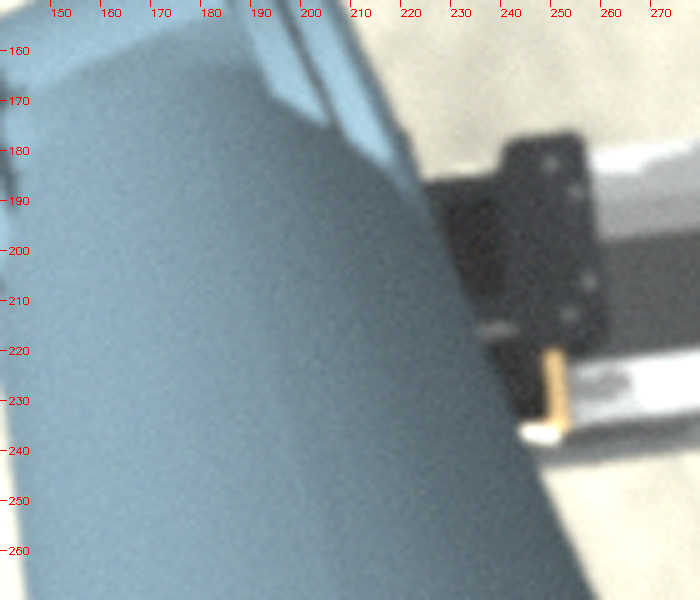

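```bash
python3 - <<'E'
from h import *
np.set_printoptions(precision=1,suppress=True)
a=cv2.imread("pics/scene11.png")
g=cv2.cvtColor(a,cv2.COLOR_BGR2GRAY).astype(int)
print(g[152:158,322:340]);print(g[160:172,266:280])
c,s=np.cos(.103),np.sin(.103)
o=np.array([455.8,193.2,0])
for u,v,z in ((42.5,71,161),(42.5,71,130),(42.5,-71,161),(42.5,-71,130),(42.5,71,119),(42.5,-71,119)):
    p=o+[u*c-v*s,u*s+v*c,z]; print(u,v,z,pix("scene",p))
crop(cv2.convertScaleAbs(a,alpha=4,beta=0),262,135,342,190,9,"pics/s11y.png")
E
```

```text
[[ 17   8   9   8  17  12   9  21  12  13  19  74 134 156 155 157 156 157]
 [ 16  15  12  11   9  11   7  13  16   4  23  89 143 161 157 157 158 161]
 [  7   9   8  23  10  11   8   0   8   7  22 102 154 161 158 158 160 159]
 [  2   7  17   5   8   6  11  21  15  13  25  92 148 165 164 158 160 154]
 [ 12  19   4  15  13   9  10  11   7   4   9  66 134 166 164 159 160 161]
 [ 13  14   9   8   8   9   8   8  14  23  28  60 131 157 158 155 161 160]]
[[ 74 106 140 144 117  59  13  14   6  10  15  15  11  14]
 [ 71 102 139 144 128  82  24  16   8  14  16  17  10  13]
 [ 71 103 139 146 138  95  40  17  16   4  13   3  11   4]
 [ 66 102 136 144 136 106  49   7   7  10   1   8  10  16]
 [ 67 101 135 148 137 116  60  17  13  14   8   8  10  13]
 [ 66 105 137 142 140 120  72  37  29  19  10  12  12  16]
 [ 82  98 123 125 121 104  76  62  38  16  13  13   8  12]
 [ 95  99 104 102 105 104  90  76  54  23   6  11   5  14]
 [101  99 100 104 105 103  97  81  64  25   8  13  12  12]
 [100 101 107 103 104 103 104 101  82  44   6  11  14  15]
 [124 120 134 136 136 137 131 138 115  62  10  15  22  14]
 [147 144 157 151 156 160 155 147 129  85  32  13  14  14]]
42.5 71 161 [335.3 149.4]
42.5 71 130 [333.8 157.9]
42.5 -71 161 [277.4 158.4]
42.5 -71 130 [277.2 166.8]
42.5 71 119 [333.3 160.8]
42.5 -71 119 [277.1 169.7]
```

View pics/s11y.png

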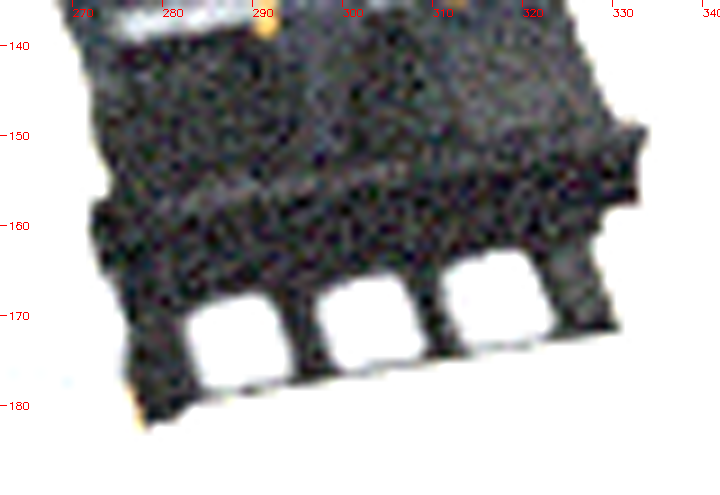

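```bash
python3 - <<'E'
from h import *
np.set_printoptions(precision=1,suppress=True)
for z in (119,161):
  A=onz("scene",271.5,157,z);B=onz("scene",333,148.5,z); print(z,A,B,np.linalg.norm(A-B),(A+B)/2)
A=onz("scene",262,258.5,40);B=onz("scene",322.5,267.5,40); print(A,B,np.linalg.norm(A-B))
A=onz("scene",264,250,78);B=onz("scene",325,261,78); print(A,B,np.linalg.norm(A-B))
for q in ([455,193,36],[722,136,78.]): 
  d=np.array([-.1,.99,0])*71; print(pix("scene",q-d),pix("scene",q+d))
E
```

```text
119 [463.1 117.7 119. ] [450.3 275.2 119. ] 158.0152390793089 [456.7 196.4 119. ]
161 [499.7 113.5 161. ] [487.4 263.2 161. ] 150.15154476914114 [493.6 188.4 161. ]
[701.4  71.4  40. ] [737.2 206.3  40. ] 139.53699936940464
[700.9  76.3  78. ] [741.  207.4  78. ] 137.08497687529066
[273.1 177.3] [324.8 169.1]
[260.4 261.6] [322.5 250.6]
```

```bash
python3 - <<'E'
from h import *
a=cv2.imread("pics/scene11.png")
z=(np.clip(a/255.,0,1)**.4*255).astype(np.uint8)
crop(z,255,105,345,190,8,"pics/s11x.png")
E
```

```text
(no output)
```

View pics/s11x.png

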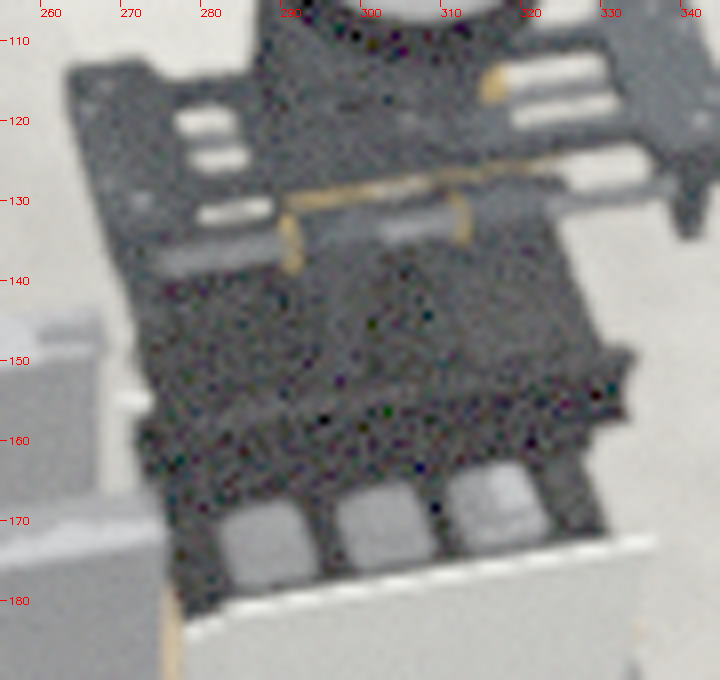

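```bash
python3 - <<'E'
from h import *
np.set_printoptions(precision=1,suppress=True)
def body(o,yaw,off):
    c,s=np.cos(yaw),np.sin(yaw); 
    for v in (-93.5,0,93.5):
        print(off,v,[pix("scene",np.array(o)+[u*c-v*s,u*s+v*c,off]) for u in(37,)])
print("at 11");  [body([455.6,192.9,101.5],.103,o) for o in (100,110,150)]
print("at 8");  [body([680.7,145.1,244.5],-.295,o) for o in (100,110,150)]
print("at 9");  [body([680.2,147.7,84.5],-.295,o) for o in (100,110,150)]
E
```

```text
at 11
100 -93.5 [array([267.5, 146.4])]
100 0 [array([307. , 140.4])]
100 93.5 [array([345.9, 134.5])]
110 -93.5 [array([267.5, 143.5])]
110 0 [array([307.3, 137.4])]
110 93.5 [array([346.5, 131.5])]
150 -93.5 [array([267.5, 131. ])]
150 0 [array([308.6, 124.9])]
150 93.5 [array([349. , 118.9])]
at 8
100 -93.5 [array([245. , 171.6])]
100 0 [array([296.9, 179.6])]
100 93.5 [array([350.5, 187.9])]
110 -93.5 [array([244.8, 168. ])]
110 0 [array([297.2, 176.1])]
110 93.5 [array([351.4, 184.4])]
150 -93.5 [array([243.8, 152.9])]
150 0 [array([298.5, 161. ])]
150 93.5 [array([355. , 169.4])]
at 9
100 -93.5 [array([249.3, 220.4])]
100 0 [array([294., 228.])]
100 93.5 [array([340. , 235.8])]
110 -93.5 [array([249.1, 217.7])]
110 0 [array([294.2, 225.3])]
110 93.5 [array([340.6, 233.2])]
150 -93.5 [array([248.5, 206.5])]
150 0 [array([295.2, 214.3])]
150 93.5 [array([343.3, 222.2])]
```

Emit:
{"fn": "play_rows", "kwargs": {"rows": "0 0 -1 0 0 0;0 0 -2 0 0 0;0 0 -2.7 0 0 0;0 0 -2.7 0 0 0;0 0 -2.7 0 0 0"}}

```text
clock: 13.45
position: [455.4, 193.1, 74.3]
eef_rot: [-2.723, 1.569, -2.62]
force: [-0.9, 0.0, -2.9]
gripper_width: 11.7
```

```bash
python3 - <<'E'
from h import *
st()
a=snap("12")["scene"]
z=(np.clip(a/255.,0,1)**.4*255).astype(np.uint8)
crop(z,260,120,345,200,9,"pics/s12x.png")
np.set_printoptions(precision=1,suppress=True)
c,s=np.cos(.103),np.sin(.103)
o=np.array([455.7,193.3,0])
for n,zz in (("held top",134),("held face",92),("full face",72)):
  for u,v in ((42.5,71),(42.5,-71),(-42.5,71)):
    p=o+[u*c-v*s,u*s+v*c,zz]; print(n,u,v,pix("scene",p))
E
```

```text
t 13.45 pos [455.4 193.1  74.3] yaw_y 1.674 x-axis [-0.001 -0.001 -1.   ] F [-0.9  0.  -2.9] w 11.7 q [-0.58  0.48  0.11  2.04 -0.09  0.63  1.26]
held top 42.5 71 [334.  156.8]
held top 42.5 -71 [277.2 165.7]
held top -42.5 71 [324.4 132.2]
held face 42.5 71 [332.  167.8]
held face 42.5 -71 [276.9 176.6]
held face -42.5 71 [322.8 143.5]
full face 42.5 71 [331.1 172.8]
full face 42.5 -71 [276.8 181.6]
full face -42.5 71 [322.1 148.6]
```

View pics/s12x.png

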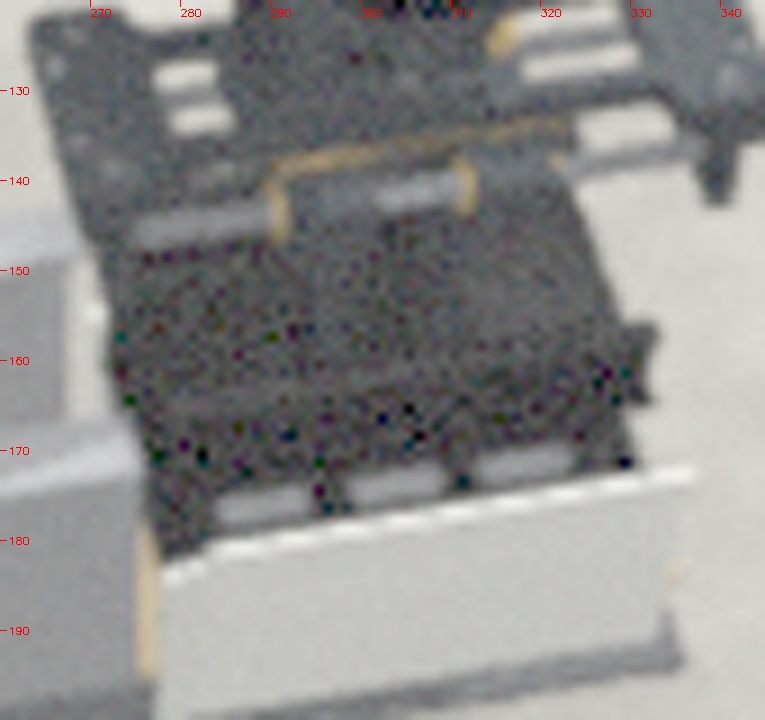

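Emit:
{"fn": "play_rows", "kwargs": {"rows": "0 0 -0.6 0 0 0;0 0 -1.1 0 0 0;0 0 -1.4 0 0 0;0 0 -1.6 0 0 0;0 0 -1.6 0 0 0"}}

```text
clock: 13.97
position: [455.5, 193.3, 58.5]
eef_rot: [-2.741, 1.57, -2.638]
force: [-0.4, -0.1, -2.1]
gripper_width: 11.9
```

Emit:
{"fn": "play_rows", "kwargs": {"rows": "0 0 -0.15 0 0 0;0 0 -0.3 0 0 0;0 0 -0.4 0 0 0;0 0 -0.42 0 0 0;0 0 -0.42 0 0 0"}}

```text
clock: 14.38
position: [455.9, 193.4, 54.8]
eef_rot: [-2.347, 1.571, -2.244]
force: [0.2, 0.6, -2.6]
gripper_width: 11.6
```

Emit:
{"fn": "play_rows", "kwargs": {"rows": "0 0 -0.1 0 0 0;0 0 -0.1 0 0 0;0 0 -0.1 0 0 0"}}

```text
clock: 14.63
position: [456.1, 193.5, 54.3]
eef_rot: [0.587, 1.57, 0.69]
force: [-2.1, -1.3, 5.9]
gripper_width: 12.0
```

Emit:
{"fn": "play_rows", "kwargs": {"rows": "0 0 0.1 0 0 0;0.05 -0.5 0.1 0 0 0;0.13 -1.29 0.1 0 0 0;0.23 -2.29 0.1 0 0 0;0.33 -3.28 0.1 0 0 0;0.43 -4.28 0.1 0 0 0;0.54 -5.37 0.1 0 0 0;0.65 -6.47 0.1 0 0 0;0.76 -7.56 0.1 0 0 0;0.87 -8.66 0.1 0 0 0;0.98 -9.75 0.1 0 0 0;1.09 -10.85 0.1 0 0 0;1.2 -11.94 0.1 0 0 0;1.31 -13.03 0.1 0 0 0;1.38 -13.73 0.1 0 0 0;1.41 -13.93 0.1 0 0 0;1.41 -13.93 0.1 0 0 0"}}

```text
clock: 16.05
position: [470.0, 53.1, 54.8]
eef_rot: [-2.04, 1.57, -1.938]
force: [-0.0, 1.3, -2.8]
gripper_width: 11.9
```

```bash
python3 - <<'E'
from h import *
st()
o=snap("13");a=o["scene"]
z=(np.clip(a/255.,0,1)**.5*255).astype(np.uint8)
crop(z,180,120,345,220,4,"pics/s13x.png")
z=(np.clip(o["top"]/255.,0,1)**.5*255).astype(np.uint8)
crop(z,160,150,380,270,3,"pics/t13x.png")
E
```

```text
t 16.05 pos [470.   53.1  54.8] yaw_y 1.673 x-axis [-0. -0. -1.] F [-0.   1.3 -2.8] w 11.9 q [-0.29  0.48  0.11  2.1  -0.09  0.56  1.55]
```

View pics/s13x.png

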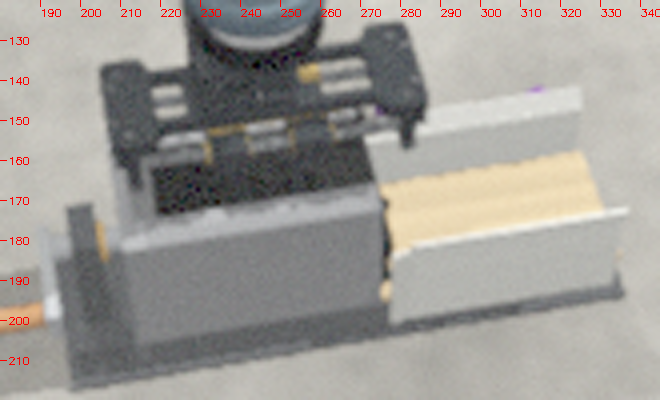

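View pics/t13x.png

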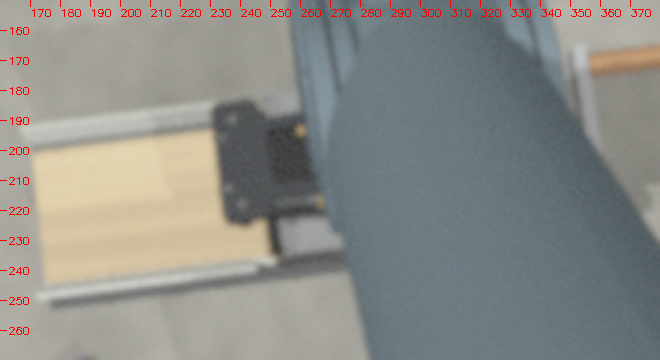

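Emit:
{"fn": "play_rows", "kwargs": {"rows": "0.06 -0.6 0 0 0 0;0.11 -1.1 0 0 0 0;0.14 -1.4 0 0 0 0;0.15 -1.5 0 0 0 0;0.15 -1.5 0 0 0 0"}}

```text
clock: 16.57
position: [471.5, 38.7, 54.8]
eef_rot: [-1.529, 1.571, -1.427]
force: [0.2, 0.0, -2.3]
gripper_width: 12.0
```

```bash
python3 - <<'E'
from h import *
a=cv2.imread("pics/scene13.png");b=cv2.imread("pics/top13.png")
for n,im in (("scene",a),("top",b)):
    hsv=cv2.cvtColor(im,cv2.COLOR_BGR2HSV); m=cv2.inRange(hsv,(12,40,100),(30,255,255))
    nn,l,s_,c=cv2.connectedComponentsWithStats(m)
    i=1+np.argmax(s_[1:,4]); print(n,s_[i],c[i])
    r=cv2.minAreaRect(np.argwhere(l==i)[:,::-1].astype(np.float32)); 
    for p in cv2.boxPoints(r): print(p,onz(n,*p,30))
E
```

```text
scene [   0    0  175   40 3556] [79.48172103 14.06552306]
[ 0. 39.] [-262.11089941 -774.09578416   30.        ]
[0. 0.] [-526.46492353 -842.02276306   30.        ]
[174.   0.] [-450.25617197 -164.38412284   30.        ]
[174.  39.] [-195.18409701 -157.359922     30.        ]
top [ 169  193   83   52 3039] [204.20335637 219.19677526]
[168.01692 199.26663] [494.94341774 283.74457619  30.        ]
[245.50914 190.01382] [510.83216811 124.72736624  30.        ]
[251.00002 236.     ] [416.51387267 115.1896692   30.        ]
[173.5078 245.2528] [401.0116504  271.92814719  30.        ]
```

Emit:
{"fn": "play_rows", "kwargs": {"rows": "0.02 -0.2 0 0 0 0;0.03 -0.3 0 0 0 0;0.03 -0.3 0 0 0 0"}}

```text
clock: 16.82
position: [471.7, 37.0, 54.8]
eef_rot: [1.71, 1.57, 1.814]
force: [-1.4, 4.3, -1.5]
gripper_width: 11.6
```

Emit:
{"fn": "play_rows", "kwargs": {"rows": "0.02 -0.2 0 0 0 0;0.03 -0.3 0 0 0 0;0.03 -0.3 0 0 0 0"}}

```text
clock: 17.07
position: [471.3, 36.8, 54.9]
eef_rot: [1.814, 1.567, 1.921]
force: [-2.8, 11.4, 0.8]
gripper_width: 11.8
```

Emit:
{"fn": "play_rows", "kwargs": {"rows": "-0.02 0.2 0 0 0 0;-0.03 0.3 0 0 0 0;-0.03 0.3 0 0 0 0"}}

```text
clock: 17.32
position: [471.5, 36.9, 54.8]
eef_rot: [2.161, 1.57, 2.265]
force: [-2.5, 5.8, -0.5]
gripper_width: 11.4
```

Emit:
{"fn": "play_rows", "kwargs": {"rows": "-0.03 0.3 0 0 0 0;-0.03 0.3 0 0 0 0;-0.03 0.3 0 0 0 0;-0.03 0.3 0 0 0 0;-0.03 0.3 0 0 0 0;0 0 2 0 0 0;0 0 5 0 0 0;0 0 9 0 0 0;0 0 13 0 0 0;0 0 13 0 0 0", "hand": 0}}

```text
clock: 18.15
position: [476.4, 36.2, 191.6]
eef_rot: [0.074, 1.559, 0.176]
force: [1.7, -0.7, 0.3]
gripper_width: 44.1
```

```bash
python3 - <<'E'
from h import *
st()
o=snap("14");a=o["scene"]
z=(np.clip(a/255.,0,1)**.5*255).astype(np.uint8)
crop(z,150,100,345,220,4,"pics/s14x.png")
E
```

```text
t 18.15 pos [476.4  36.2 191.6] yaw_y 1.673 x-axis [ 0.011  0.002 -1.   ] F [ 1.7 -0.7  0.3] w 44.1 q [-0.29  0.25  0.14  2.01 -0.05  0.87  1.55]
```

View pics/s14x.png

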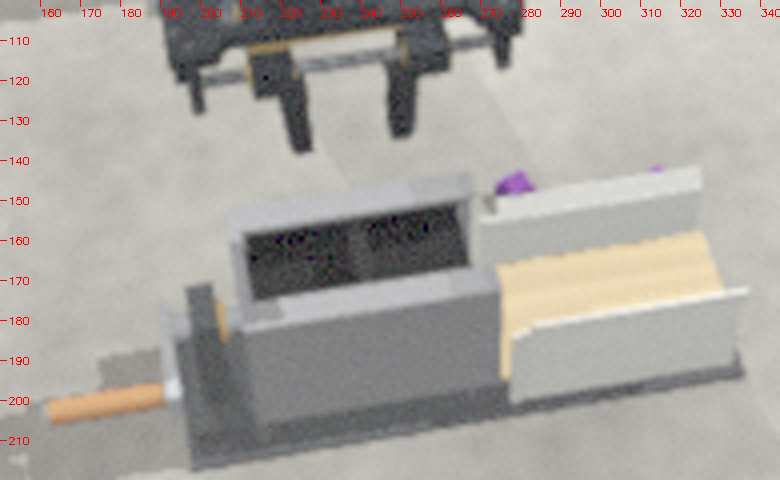

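Emit:
{"fn": "play_rows", "kwargs": {"rows": "0.7 -1.7 0 0 0 -0.12;1.4 -3.4 0 0 0 -0.24;2.1 -5.1 0 0 0 -0.36;2.8 -6.8 0 0 0 -0.48;3.5 -8.5 0 0 0 -0.6;4.2 -10.2 0 0 0 -0.72;4.9 -11.9 0 0 0 -0.84;5.6 -13.6 0 0 0 -0.96;6.2 -15.3 0 0 0 -1.08;6.9 -16.8 0 0 0 -1.2;6.9 -16.8 0 0 0 -1.32;6.9 -16.8 -3 0 0 -1.44;6.9 -16.8 -6 0 0 -1.572;6.9 -16.8 -9 0 0 -1.572;6.9 -16.8 -9 0 0 -1.572;6.9 -16.8 -9 0 0 -1.572"}}

```text
clock: 19.58
position: [538.6, -131.9, 92.9]
eef_rot: [-1.652, 1.565, -3.121]
force: [0.3, -0.0, 0.4]
gripper_width: 43.9
```

```bash
python3 - <<'E'
from h import *
st()
o=snap("15");a=o["scene"]
z=(np.clip(a/255.,0,1)**.5*255).astype(np.uint8)
crop(z,120,100,280,220,4,"pics/s15x.png")
z=(np.clip(o["top"]/255.,0,1)**.5*255).astype(np.uint8)
crop(z,300,100,440,220,4,"pics/t15x.png")
p=manip.get_state()["position"]
for d in (35,54,100): print(pix("scene",p+[0,0,d]),pix("top",p+[0,0,d]))
E
```

```text
t 19.58 pos [ 538.6 -131.9   92.9] yaw_y 0.102 x-axis [-0.006 -0.    -1.   ] F [ 0.3 -0.   0.4] w 43.9 q [-0.19  0.57  0.47  1.9  -0.35  0.77  0.57]
[168.90992296 186.69785101] [383.07651055 162.44701101]
[167.47740215 181.70467389] [385.86354166 160.20528196]
[163.82980615 168.9906576 ] [393.15658311 154.33917491]
```

View pics/s15x.png

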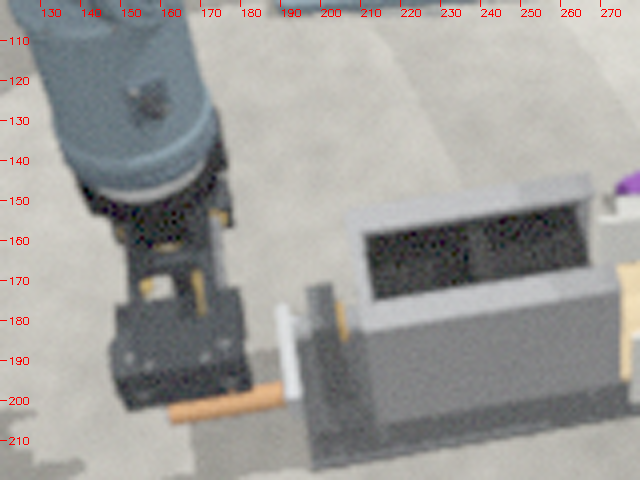

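View pics/t15x.png

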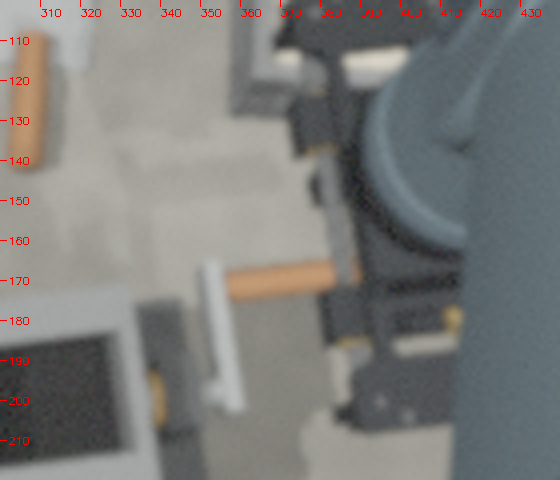

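Emit:
{"fn": "play_rows", "kwargs": {"rows": "0 0 -2 0 0 0;0 0 -4 0 0 0;0 0 -6 0 0 0;0 0 -7.3 0 0 0;0 0 -7.3 0 0 0;0 0 -7.3 0 0 0"}}

```text
clock: 20.18
position: [541.3, -132.2, 22.6]
eef_rot: [1.257, 1.57, -0.212]
force: [0.4, 0.0, 0.3]
gripper_width: 43.8
```

Emit:
{"fn": "play_rows", "kwargs": {"rows": "0 0 0 0 0 0;0 0 0 0 0 0;0 0 0 0 0 0;0 0 0 0 0 0;0 0 0 0 0 0;0 0 0 0 0 0;0 0 0 0 0 0", "hand": 1, "squeeze": 20}}

```text
clock: 20.77
position: [540.2, -132.0, 22.1]
eef_rot: [-1.914, 1.57, 2.9]
force: [-4.3, 0.6, 5.4]
gripper_width: 14.7
```

Emit:
{"fn": "play_rows", "kwargs": {"rows": "-0.02 0 0.5 0 0 0;-0.1 -0.01 0.99 0 0 0;-0.22 -0.02 1.48 0 0 0;-0.39 -0.04 1.95 0 0 0;-0.61 -0.06 2.4 0 0 0;-0.61 -0.06 2.4 0 0 0"}}

```text
clock: 21.27
position: [533.9, -132.6, 46.6]
eef_rot: [-2.026, 1.57, 2.788]
force: [-4.0, -1.3, -0.2]
gripper_width: 15.0
```

```bash
python3 - <<'E'
from h import *
st()
o=snap("16");a=o["scene"]
z=(np.clip(a/255.,0,1)**.5*255).astype(np.uint8)
crop(z,120,100,340,220,3,"pics/s16x.png")
E
```

```text
t 21.27 pos [ 533.9 -132.6   46.6] yaw_y 0.102 x-axis [-0.001  0.    -1.   ] F [-4.  -1.3 -0.2] w 15.0 q [-0.16  0.63  0.42  1.93 -0.4   0.67  0.62]
```

View pics/s16x.png

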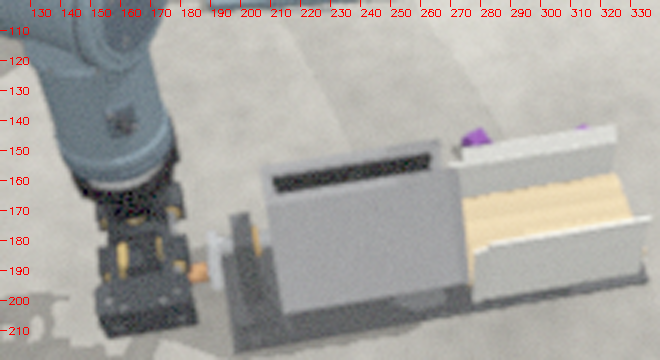

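Emit:
{"fn": "play_rows", "kwargs": {"rows": "-0.26 -0.03 0.43 0 0 0;-0.56 -0.06 0.82 0 0 0;-0.9 -0.09 1.19 0 0 0;-1.28 -0.13 1.52 0 0 0;-1.69 -0.17 1.81 0 0 0;-2.12 -0.21 2.06 0 0 0;-2.58 -0.26 2.26 0 0 0;-3.05 -0.31 2.42 0 0 0;-3.54 -0.36 2.53 0 0 0;-4.03 -0.41 2.59 0 0 0;-4.53 -0.46 2.6 0 0 0;-5.03 -0.51 2.56 0 0 0;-5.52 -0.56 2.47 0 0 0"}}

```text
clock: 22.45
position: [481.4, -138.4, 71.4]
eef_rot: [1.267, 1.566, -0.201]
force: [4.9, -3.1, -5.3]
gripper_width: 15.1
```

Emit:
{"fn": "play_rows", "kwargs": {"rows": "-0.48 -0.05 -0.14 0 0 0;-0.95 -0.1 -0.32 0 0 0;-1.39 -0.14 -0.55 0 0 0;-1.81 -0.18 -0.83 0 0 0;-2.2 -0.22 -1.14 0 0 0;-2.55 -0.26 -1.49 0 0 0;-2.87 -0.29 -1.88 0 0 0;-3.15 -0.32 -2.29 0 0 0;-3.38 -0.34 -2.73 0 0 0;-3.58 -0.36 -3.19 0 0 0;-3.72 -0.37 -3.67 0 0 0;-3.81 -0.38 -4.16 0 0 0;-3.85 -0.39 -4.56 0 0 0;-3.86 -0.39 -4.87 0 0 0;-3.86 -0.39 -5 0 0 0;-3.86 -0.39 -5 0 0 0;-3.86 -0.39 -5 0 0 0"}}

```text
clock: 23.87
position: [440.8, -142.6, 20.9]
eef_rot: [0.83, 1.57, -0.64]
force: [-2.0, -4.0, 11.1]
gripper_width: 15.0
```

```bash
python3 - <<'E'
from h import *
st()
o=snap("17");a=o["scene"]
z=(np.clip(a/255.,0,1)**.5*255).astype(np.uint8)
crop(z,120,100,340,220,3,"pics/s17x.png")
E
```

```text
t 23.87 pos [ 440.8 -142.6   20.9] yaw_y 0.101 x-axis [ 0. -0. -1.] F [-2.  -4.  11.1] w 15.0 q [-0.09  0.57  0.38  2.15 -0.44  0.49  0.72]
```

View pics/s17x.png

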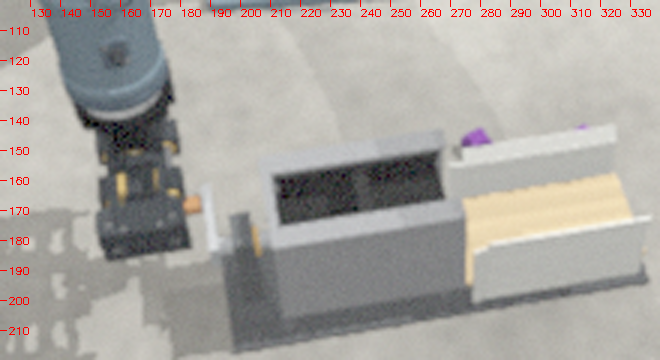

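Emit:
{"fn": "play_rows", "kwargs": {"rows": "0 0 0 0 0 0;0 0 0 0 0 0;0 0 0 0 0 0;0 0 0 0 0 0;0 0 0 0 0 0;0 0 3 0 0 0;0 0 7 0 0 0;0 0 11 0 0 0;0 0 15 0 0 0.1;0.5 2 17 0 0 0.22;0.8 4 17 0 0 0.34;1.1 6 17 0 0 0.46;1.4 8 17 0 0 0.58;1.7 10 17 0 0 0.7;2 12 17 0 0 0.82;2.3 14 17 0 0 0.94;2.6 16 17 0 0 1.06;3.07 17.9 17 0 0 1.18;3.07 17.9 17 0 0 1.3;3.07 17.9 17 0 0 1.42", "hand": 0}}

```text
clock: 25.63
position: [471.3, 38.6, 190.2]
eef_rot: [2.822, 1.57, 2.782]
force: [0.2, -0.6, 0.5]
gripper_width: 44.1
```

Emit:
{"fn": "play_rows", "kwargs": {"rows": "0 0 0 0 0 0.12;0 0 0 0 0 0.152;0 0 0 0 0 0.152;0 0 0 0 0 0.152"}}

```text
clock: 25.97
position: [471.3, 37.1, 190.4]
eef_rot: [2.943, 1.57, 3.045]
force: [0.7, -0.4, 0.5]
gripper_width: 44.2
```

```bash
python3 - <<'E'
from h import *
st()
o=snap("18");a=o["scene"]
z=(np.clip(a/255.,0,1)**.5*255).astype(np.uint8)
crop(z,150,100,345,220,4,"pics/s18x.png")
E
```

```text
t 25.97 pos [471.3  37.1 190.4] yaw_y 1.673 x-axis [-0.001  0.    -1.   ] F [ 0.7 -0.4  0.5] w 44.2 q [-0.35  0.25  0.2   2.02 -0.07  0.88  1.56]
```

View pics/s18x.png

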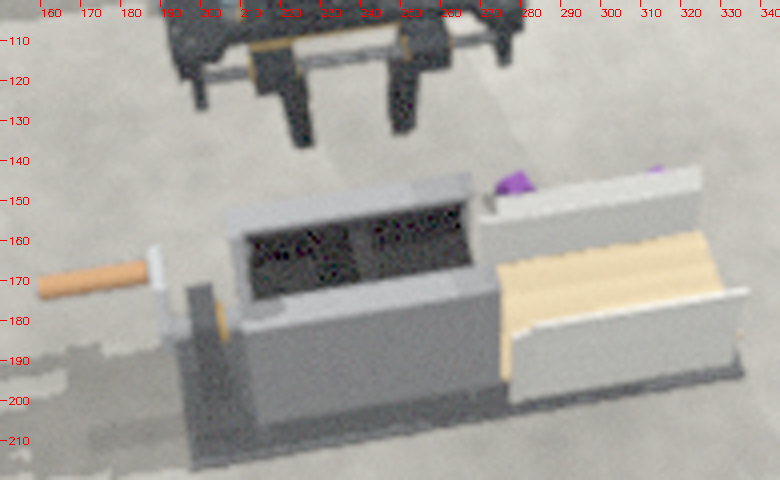

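Emit:
{"fn": "play_rows", "kwargs": {"rows": "0 0 -3.5 0 0 0;0 0 -7 0 0 0;0 0 -10 0 0 0;0 0 -12.5 0 0 0;0 0 -13.3 0 0 0;0 0 -13.5 0 0 0;0 0 -13.5 0 0 0"}}

```text
clock: 26.65
position: [471.8, 37.0, 55.8]
eef_rot: [-2.145, 1.571, -2.043]
force: [0.5, -0.5, -0.2]
gripper_width: 43.8
```

Emit:
{"fn": "play_rows", "kwargs": {"rows": "0 0 0 0 0 0;0 0 0 0 0 0;0 0 0 0 0 0;0 0 0 0 0 0;0 0 0 0 0 0;0 0 0 0 0 0;0 0 0 0 0 0", "hand": 1, "squeeze": 30}}

```text
clock: 27.23
position: [472.1, 37.5, 56.1]
eef_rot: [0.423, 1.57, 0.527]
force: [-1.9, 0.7, 5.9]
gripper_width: 11.7
```

Emit:
{"fn": "play_rows", "kwargs": {"rows": "0 0 -0.1 0 0 0;-0.05 0.5 -0.1 0 0 0;-0.13 1.29 -0.1 0 0 0;-0.23 2.29 -0.1 0 0 0;-0.33 3.28 -0.1 0 0 0;-0.43 4.28 -0.1 0 0 0;-0.54 5.37 -0.1 0 0 0;-0.65 6.47 -0.1 0 0 0;-0.76 7.56 -0.1 0 0 0;-0.87 8.66 -0.1 0 0 0;-0.98 9.75 -0.1 0 0 0;-1.09 10.85 -0.1 0 0 0;-1.2 11.94 -0.1 0 0 0;-1.31 13.03 -0.1 0 0 0;-1.42 14.1 -0.1 0 0 0;-1.53 15.2 -0.1 0 0 0;-1.6 15.9 -0.1 0 0 0;-1.63 16.1 -0.1 0 0 0;-1.63 16.1 -0.1 0 0 0"}}

```text
clock: 28.82
position: [455.1, 189.3, 55.9]
eef_rot: [-1.982, 1.561, -1.885]
force: [-6.5, -24.6, 34.4]
gripper_width: 11.3
```

```bash
python3 - <<'E'
from h import *
st()
o=snap("19");a=o["scene"]
z=(np.clip(a/255.,0,1)**.5*255).astype(np.uint8)
crop(z,240,100,380,220,5,"pics/s19x.png")
z=(np.clip(o["top"]/255.,0,1)**.5*255).astype(np.uint8)
crop(z,140,150,280,270,5,"pics/t19x.png")
E
```

```text
t 28.82 pos [455.1 189.3  55.9] yaw_y 1.668 x-axis [-0.003 -0.009 -1.   ] F [ -6.5 -24.6  34.4] w 11.3 q [-0.63  0.51  0.17  2.05 -0.14  0.59  1.3 ]
```

View pics/s19x.png

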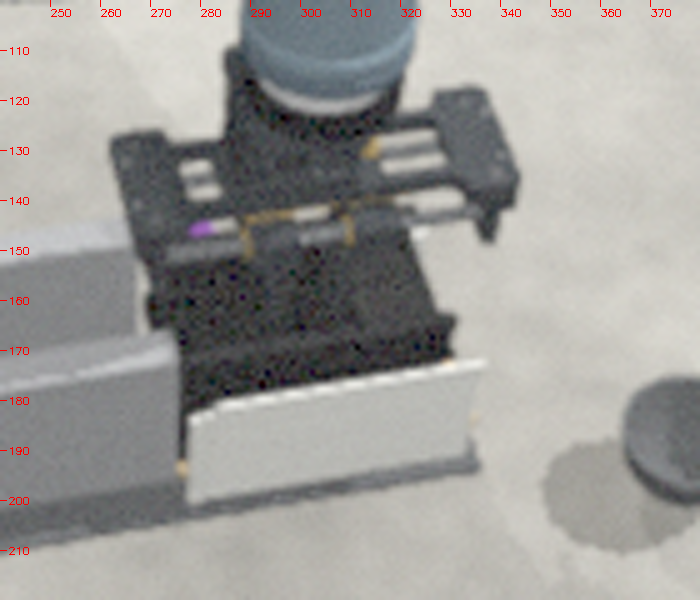

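View pics/t19x.png

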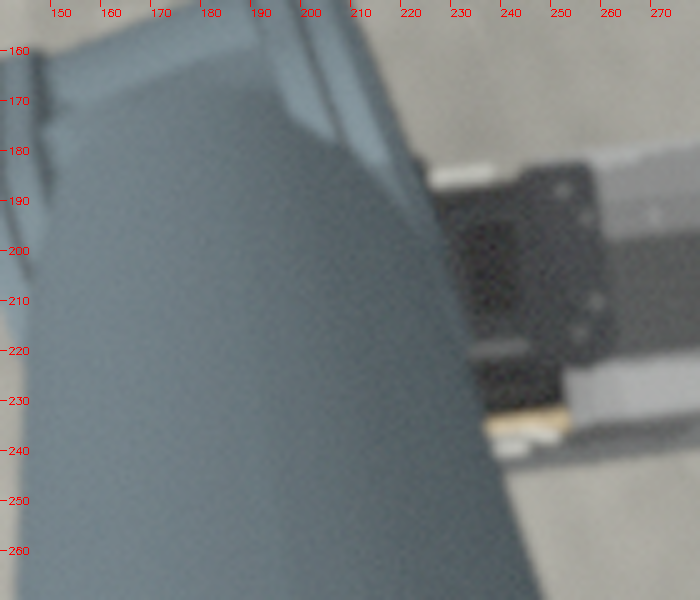

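Emit:
{"fn": "play_rows", "kwargs": {"rows": "0.04 -0.4 0 0 0 0;0.08 -0.8 0 0 0 0;0.08 -0.8 0 0 0 0"}}

```text
clock: 29.17
position: [455.3, 189.2, 55.9]
eef_rot: [3.114, 1.569, -3.067]
force: [-8.2, -3.4, 24.2]
gripper_width: 11.8
```

```bash
python3 - <<'E'
from h import *
st()
a=cv2.imread("pics/scene19.png");z=(np.clip(a/255.,0,1)**.4*255).astype(np.uint8)
crop(z,262,140,342,205,9,"pics/s19y.png")
E
```

```text
t 29.17 pos [455.3 189.2  55.9] yaw_y 1.673 x-axis [-0.002 -0.    -1.   ] F [-8.2 -3.4 24.2] w 11.8 q [-0.61  0.51  0.16  2.06 -0.14  0.59  1.32]
```

View pics/s19y.png

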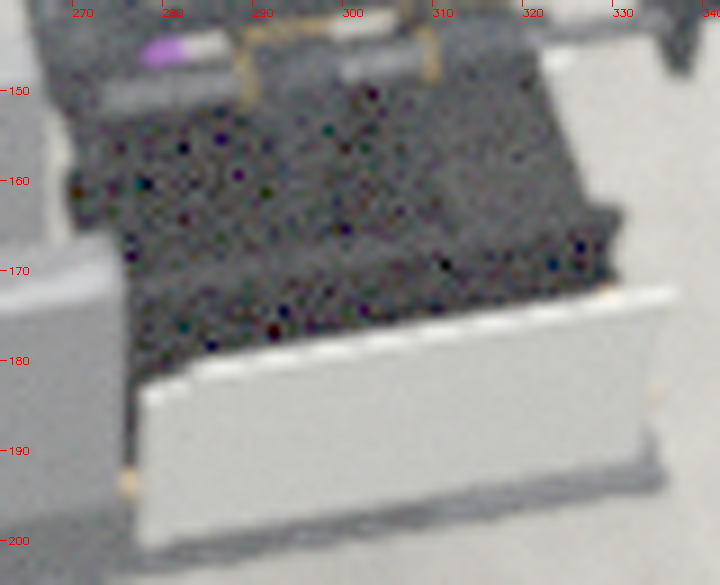

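Emit:
{"fn": "play_rows", "kwargs": {"rows": "-0.1 0 0.1 0 0 0;-0.15 0 0.15 0 0 0;-0.15 0 0.15 0 0 0"}}

```text
clock: 29.42
position: [454.7, 189.5, 56.0]
eef_rot: [-1.214, 1.57, -1.111]
force: [-0.4, -2.3, 5.2]
gripper_width: 11.6
```

Emit:
{"fn": "play_rows", "kwargs": {"rows": "-0.03 0.3 0.05 0 0 0;-0.06 0.6 0.05 0 0 0;-0.09 0.9 0.05 0 0 0;-0.09 0.9 0.05 0 0 0;-0.09 0.9 0.05 0 0 0"}}

```text
clock: 29.83
position: [453.4, 199.8, 56.3]
eef_rot: [2.211, 1.57, 2.315]
force: [0.9, 0.2, -1.3]
gripper_width: 11.6
```

Emit:
{"fn": "play_rows", "kwargs": {"rows": "0 0 0.2 0 0 0;0 0 0.4 0 0 0;0 0 0.7 0 0 0;0 0 1 0 0 0;0 0 1.4 0 0 0;0 0 1.8 0 0 0;0 0 2.4 0 0 0;0 0 2.4 0 0 0;0 0 2.4 0 0 0"}}

```text
clock: 30.58
position: [454.1, 199.2, 81.0]
eef_rot: [0.412, 1.57, 0.515]
force: [-0.2, 0.4, -2.4]
gripper_width: 11.6
```

```bash
python3 - <<'E'
from h import *
st()
a=snap("20")["scene"];z=(np.clip(a/255.,0,1)**.4*255).astype(np.uint8)
crop(z,262,120,342,205,8,"pics/s20y.png")
E
```

```text
t 30.58 pos [454.1 199.2  81. ] yaw_y 1.674 x-axis [ 0.001  0.001 -1.   ] F [-0.2  0.4 -2.4] w 11.6 q [-0.65  0.47  0.17  2.04 -0.13  0.64  1.29]
```

View pics/s20y.png

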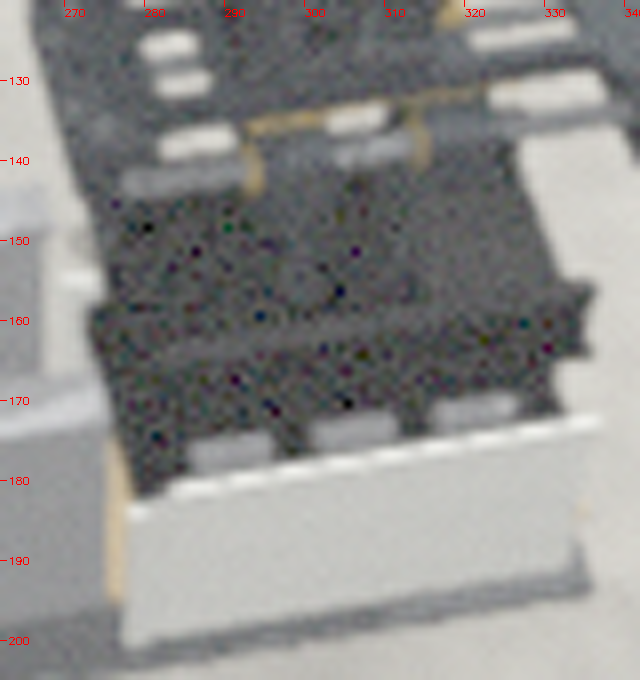

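Emit:
{"fn": "play_rows", "kwargs": {"rows": "0 0 2 0 0 0;0 0 5 0 0 0;0 0 8 0 0 0;0 0 11 0 0 0;0 0 12 0 0 0;0 0 12 0 0 0"}}

```text
clock: 31.18
position: [455.2, 199.9, 202.5]
eef_rot: [0.464, 1.566, 0.567]
force: [1.0, -0.6, -2.8]
gripper_width: 11.5
```

```bash
python3 - <<'E'
from h import *
st()
o=snap("21")
for n in o:
    hsv=cv2.cvtColor(o[n],cv2.COLOR_BGR2HSV); m=cv2.inRange(hsv,(8,90,110),(25,255,255))
    nn,l,s_,c=cv2.connectedComponentsWithStats(m)
    for i in range(1,nn):
        if s_[i,4]>200: print(n,s_[i],c[i])
crop(cv2.convertScaleAbs(o["scene"],alpha=1.3),260,225,330,280,9,"pics/s21z.png")
crop(cv2.convertScaleAbs(o["top"],alpha=1.3),180,65,280,145,7,"pics/t21z.png")
E
```

```text
t 31.18 pos [455.2 199.9 202.5] yaw_y 1.674 x-axis [ 0.004  0.003 -1.   ] F [ 1.  -0.6 -2.8] w 11.5 q [-0.68  0.28  0.22  1.95 -0.07  0.92  1.24]
scene [   1    0  173   39 3305] [78.6526475  13.69016641]
scene [244   0  49   9 326] [266.51840491   3.08282209]
scene [  9  33  41  35 784] [27.91709184 53.76785714]
scene [225 235   9  29 210] [229.11904762 248.60952381]
scene [ 273  234   42   38 1253] [293.24660814 252.21308859]
top [ 210   90   50   42 1451] [234.59889731 110.73397657]
top [302 108  10  33 241] [306.15767635 124.2406639 ]
top [365 214  37  12 266] [382.60902256 219.68421053]
```

View pics/s21z.png

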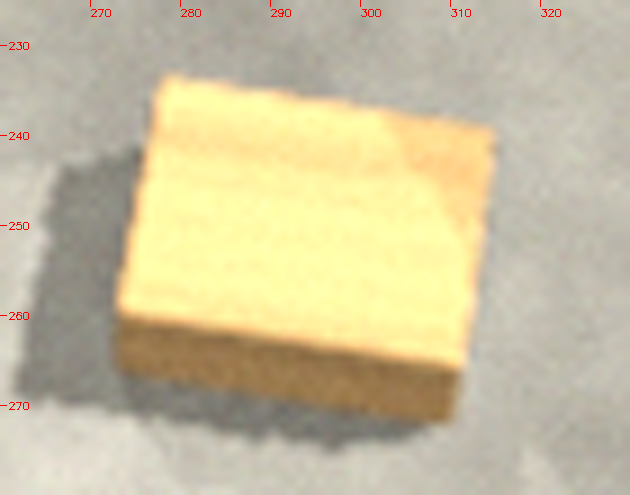

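View pics/t21z.png

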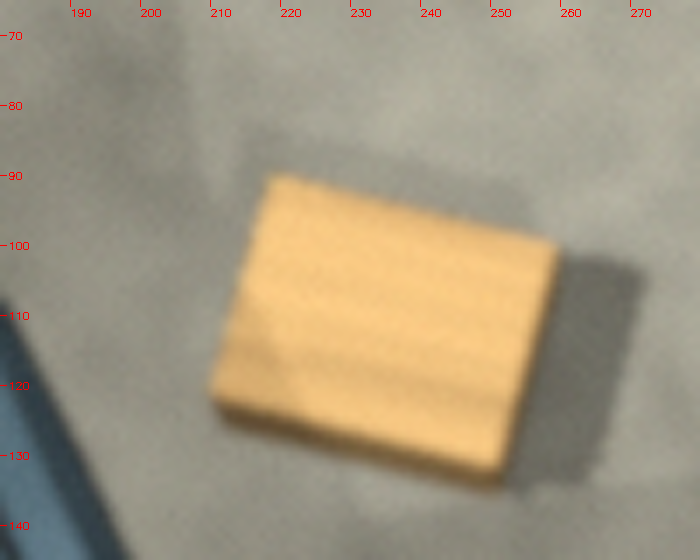

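View pics/scene21.png

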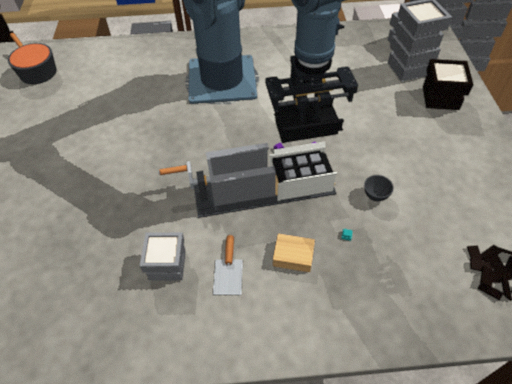

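```bash
python3 - <<'E'
from h import *
np.set_printoptions(precision=1,suppress=True)
S=np.array([onz("scene",u-.5,v-.5,36)[:2] for u,v in ((278.2,233.3),(314.8,239.3),(310.8,265.8),(272.8,260.2))])
T=np.array([onz("top",u-.5,v-.5,36)[:2] for u,v in ((218.5,90),(259.3,99.5),(251.3,132),(210,121.5))])
print(S.mean(0),T.mean(0),(S.mean(0)+T.mean(0))/2)
for Q,i in ((S,((0,1),(3,2))),(T,((1,0),(2,3)))):
    for a,b in i: d=Q[b]-Q[a]; print(np.linalg.norm(d),"yaw",-np.arctan2(d[0],d[1]))
    print(np.linalg.norm(Q[1]-Q[2]),np.linalg.norm(Q[0]-Q[3]))
o=cv2.imread("pics/scene21.png");b=cv2.imread("pics/top21.png")
print("lower tray now"); lines(o,(280,148,315,160),'down','scene',72,thr=60)
lines(o,(318,158,340,170),'left','scene',72,thr=60); lines(o,(268,165,290,178),'right','scene',72,thr=45)
crop((np.clip(o/255.,0,1)**.5*255).astype(np.uint8),262,135,342,205,9,"pics/s21y.png")
crop((np.clip(b/255.,0,1)**.5*255).astype(np.uint8),150,170,270,260,6,"pics/t21y.png")
E
```

```text
[680.9 147.9] [679.4 145.3] [680.2 146.6]
88.6017901353343 yaw -0.2856265381692111
88.09421617798125 yaw -0.25860908445037306
71.58321448807504 73.9630408802977
88.46558755981086 yaw -0.26021504776038895
89.11441600098316 yaw -0.2778401691133682
72.25310701725824 70.68061448093522
lower tray now
scene down pt [419.4 180. ] yaw 0.116 res 0.26 35
scene left pt [458.9 268. ] yaw 0.129 res 0.22 12
scene right pt [469.2 126.9] yaw 0.111 res 0.46 13
```

View pics/s21y.png

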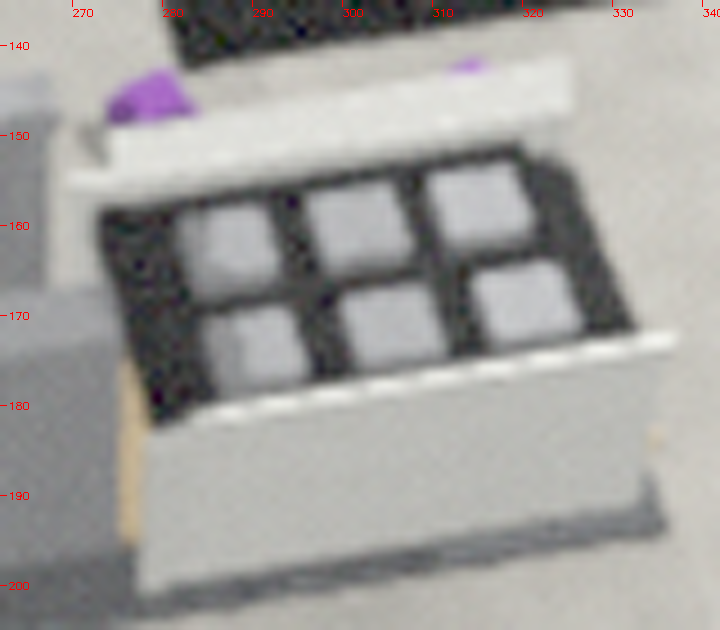

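View pics/t21y.png

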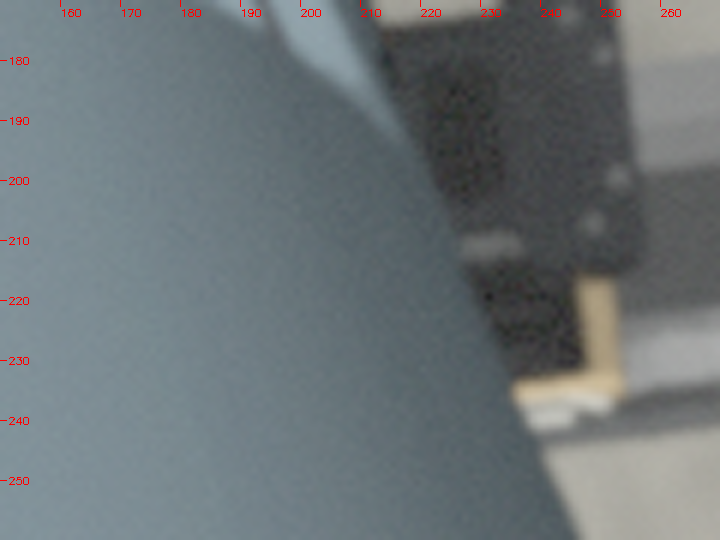

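```bash
python3 - <<'E'
from h import *
for n,r in (("scene",(276,232,312,268)),("top",(212,88,258,132))):
    im=cv2.imread(f"pics/{n}21.png"); hsv=cv2.cvtColor(im,cv2.COLOR_BGR2HSV)
    val=hsv[:,:,1].astype(float)*(hsv[:,:,2]>(150 if n=='top' else 165))
    # top face mask: saturated and bright
    m=cv2.inRange(hsv,(8,80,150 if n=='top' else 170),(28,255,255)); m[:r[1]-5]=0;m[r[3]+6:]=0;m[:,:r[0]-10]=0;m[:,r[2]+10:]=0
    cs,_=cv2.findContours(m,cv2.RETR_EXTERNAL,cv2.CHAIN_APPROX_NONE); c=max(cs,key=cv2.contourArea)
    W=np.array([onz(n,*p[0].astype(float),36)[:2] for p in c],np.float32); R_=cv2.minAreaRect(W); print(n,cv2.contourArea(c),R_, hsv[(r[1]+r[3])//2,(r[0]+r[2])//2])
    hull=cv2.convexHull(W)[:,0]
    M=cv2.moments(cv2.convexHull(W)); cx,cy=M['m10']/M['m00'],M['m01']/M['m00']
    th=.5*np.arctan2(2*M['mu11'],M['mu20']-M['mu02']); print("moments",cx,cy,"long axis yaw",th-np.pi/2 if th>0 else th+np.pi/2)
E
```

```text
scene 971.0 ((680.8492431640625, 148.19464111328125), (90.2396240234375, 72.72057342529297), 73.7769775390625) [ 20 112 232]
moments 680.7233722686893 148.1927499396324 long axis yaw -0.2966920551079619
top 1289.5 ((679.623779296875, 145.61309814453125), (88.55278015136719, 70.80181884765625), 74.13042449951172) [ 18 122 192]
moments 679.814767822758 145.13488648048065 long axis yaw -0.3087931140961224
```

```bash
python3 - <<'E'
from h import *
st()
o=snap("22")["scene"]; p=manip.get_state()["position"]
crop((np.clip(o/255.,0,1)**.5*255).astype(np.uint8),262,60,352,150,8,"pics/s22y.png")
zf=72+p[2]-56.1; print(zf)
c,s=np.cos(.103),np.sin(.103)
for u,v,z in ((42.5,71,zf),(42.5,-71,zf),(42.5,71,zf+42),(42.5,-71,zf+42),(-42.5,71,zf+42)):
    print(u,v,pix("scene",np.array([p[0]+u*c-v*s,p[1]+u*s+v*c,z])))
E
```

```text
t 31.28 pos [453.  198.8 199.3] yaw_y 1.674 x-axis [-0.001 -0.001 -1.   ] F [-0.7  0.9 -3.1] w 11.8 q [-0.68  0.28  0.21  1.96 -0.07  0.92  1.24]
214.40951058994958
42.5 71 [340.08285442 132.50575435]
42.5 -71 [279.93524835 141.6311253 ]
42.5 71 [342.51887446 119.26533339]
42.5 -71 [280.36926763 128.50357203]
-42.5 71 [331.64786733  94.31020853]
```

View pics/s22y.png

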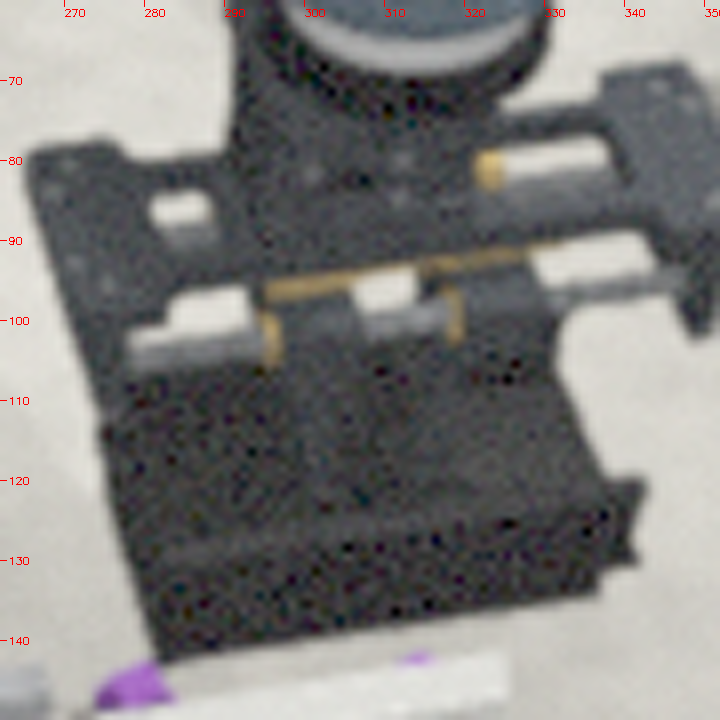

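Emit:
{"fn": "play_rows", "kwargs": {"rows": "2 -0.5 0 0 0 -0.05;5 -1.1 0 0 0 -0.12;9 -2 0 0 0 -0.2;13 -3 0 0 0 -0.28;17 -3.9 0 0 0 -0.36;20 -4.6 0 0 0 -0.391;22 -5 -1 0 0 -0.391;22.7 -5.16 -4 0 0 -0.391;22.7 -5.16 -7.5 0 0 -0.391;22.7 -5.16 -11 0 0 -0.391;22.7 -5.16 -14 0 0 -0.391;22.7 -5.16 -15.5 0 0 -0.391;22.7 -5.16 -16 0 0 -0.391;22.7 -5.16 -16 0 0 -0.391;22.7 -5.16 -16 0 0 -0.391"}}

```text
clock: 32.63
position: [681.7, 147.4, 41.6]
eef_rot: [0.363, 1.569, 0.075]
force: [0.2, 0.3, -1.1]
gripper_width: 11.7
```

```bash
python3 - <<'E'
from h import *
st()
o=snap("23")
crop((np.clip(o["scene"]/255.,0,1)**.5*255).astype(np.uint8),245,190,345,285,8,"pics/s23y.png")
crop((np.clip(o["top"]/255.,0,1)**.5*255).astype(np.uint8),150,170,270,260,6,"pics/t23y.png")
E
```

```text
t 32.63 pos [681.7 147.4  41.6] yaw_y 1.283 x-axis [ 0.002  0.    -1.   ] F [ 0.2  0.3 -1.1] w 11.7 q [-0.45  0.82  0.27  1.51 -0.26  0.85  1.2 ]
```

View pics/s23y.png

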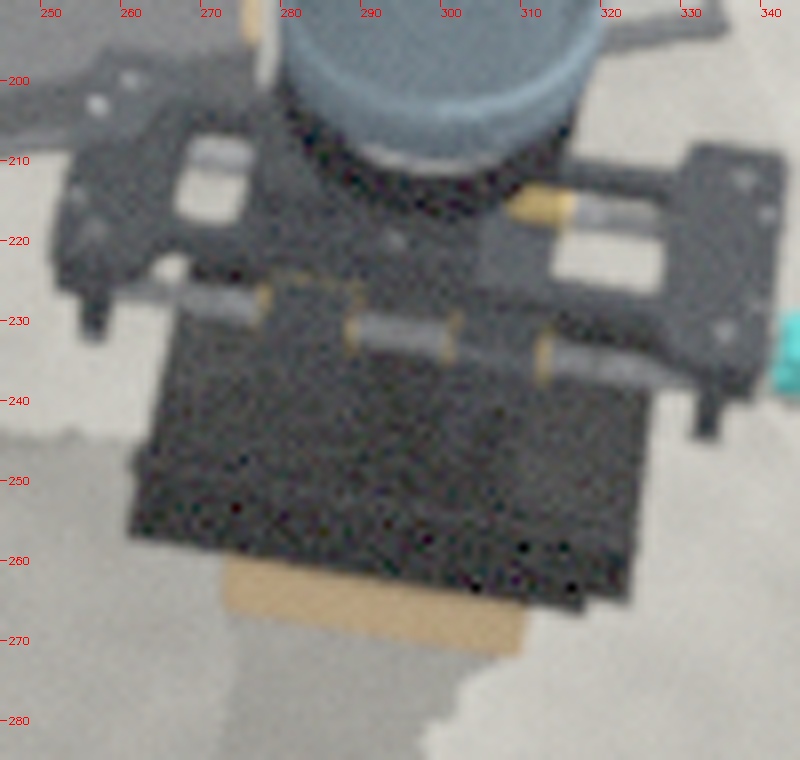

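View pics/t23y.png

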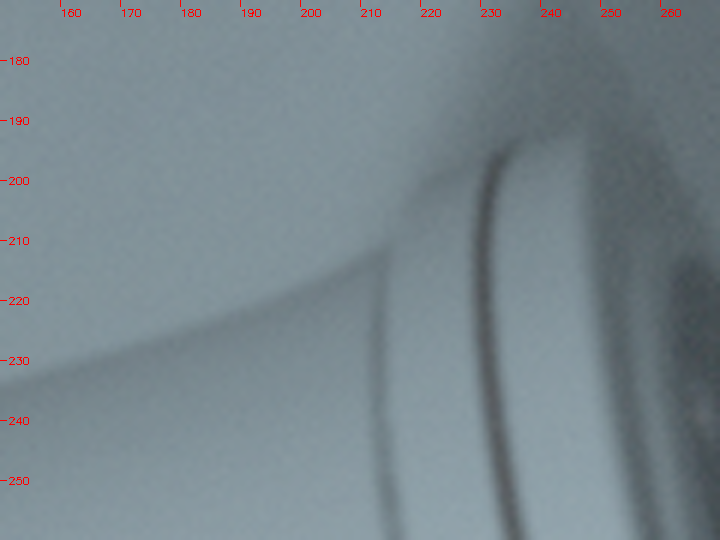

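Emit:
{"fn": "play_rows", "kwargs": {"rows": "0 0 -0.8 0 0 0;0 0 -1.4 0 0 0;0 0 -1.8 0 0 0;0 0 -1.95 0 0 0;0 0 -1.95 0 0 0"}}

```text
clock: 33.15
position: [680.3, 147.4, 20.6]
eef_rot: [-2.638, 1.57, -2.926]
force: [0.4, 0.4, -2.4]
gripper_width: 11.6
```

Emit:
{"fn": "play_rows", "kwargs": {"rows": "0 0 -0.1 0 0 0;0 0 -0.1 0 0 0;0 0 -0.1 0 0 0"}}

```text
clock: 33.4
position: [680.9, 147.4, 20.2]
eef_rot: [0.276, 1.57, -0.012]
force: [-0.6, 0.7, -1.1]
gripper_width: 12.0
```

Emit:
{"fn": "play_rows", "kwargs": {"rows": "0 0 -0.1 0 0 0;0 0 -0.1 0 0 0;0 0 -0.1 0 0 0"}}

```text
clock: 33.65
position: [681.0, 147.5, 20.1]
eef_rot: [0.891, 1.57, 0.603]
force: [-3.6, 0.2, 7.1]
gripper_width: 11.5
```

Emit:
{"fn": "play_rows", "kwargs": {"rows": "0 0 0.1 0 0 0;0 0 0.1 0 0 0;0 0 0.1 0 0 0;0 0 0.1 0 0 0;0 0 0.1 0 0 0;0 0 0.1 0 0 0;0 0 2 0 0 0;0 0 5 0 0 0;0 0 9 0 0 0;0 0 13 0 0 0;0 0 17 0 0 0;-4 4 20 0 0 0;-8 8 20 0 0 0;-12 12 20 0 0 0;-16 16 20 0 0 0;-20 20 20 0 0 0;-24 25 20 0 0 0;-28 30 20 0 0 0;-32 34 20 0 0 0;-36 38 20 0 0 0", "hand": 0}}

```text
clock: 35.32
position: [424.1, 416.1, 218.9]
eef_rot: [1.162, 1.57, 0.875]
force: [-0.0, 0.7, 0.2]
gripper_width: 44.3
```

Emit:
{"fn": "play_rows", "kwargs": {"rows": "-3 3 0 0 0 0;-6 5 0 0 0 0;-10 8 0 0 0 0;-10 8 0 0 0 0;-10 8 0 0 0 0"}}

```text
clock: 35.73
position: [321.6, 497.6, 218.5]
eef_rot: [2.91, 1.569, 2.629]
force: [0.1, -0.6, 0.4]
gripper_width: 44.3
```

```bash
python3 - <<'E'
from h import *
st()
o=snap("24")
crop((np.clip(o["scene"]/255.,0,1)**.6*255).astype(np.uint8),245,130,345,280,5,"pics/s24y.png")
crop((np.clip(o["top"]/255.,0,1)**.6*255).astype(np.uint8),150,60,290,260,4,"pics/t24y.png")
E
```

```text
t 35.73 pos [321.6 497.6 218.5] yaw_y 1.290 x-axis [-0.002  0.001 -1.   ] F [ 0.1 -0.6  0.4] w 44.3 q [-1.25  0.43  0.23  1.69 -0.11  1.03  0.32]
```

View pics/s24y.png

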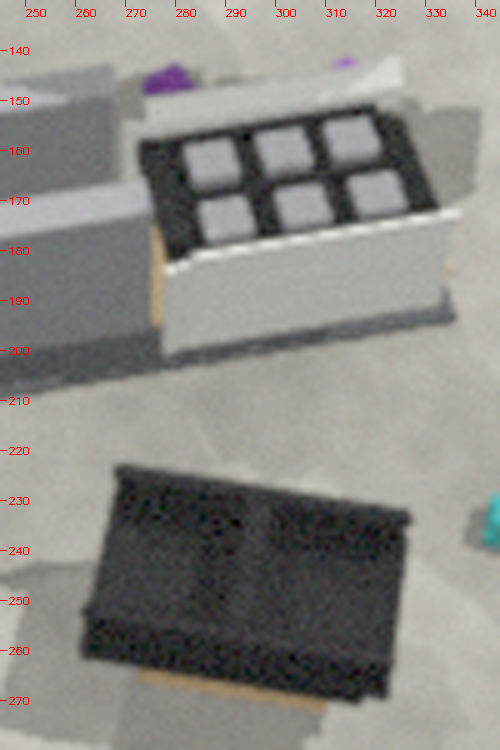

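View pics/t24y.png

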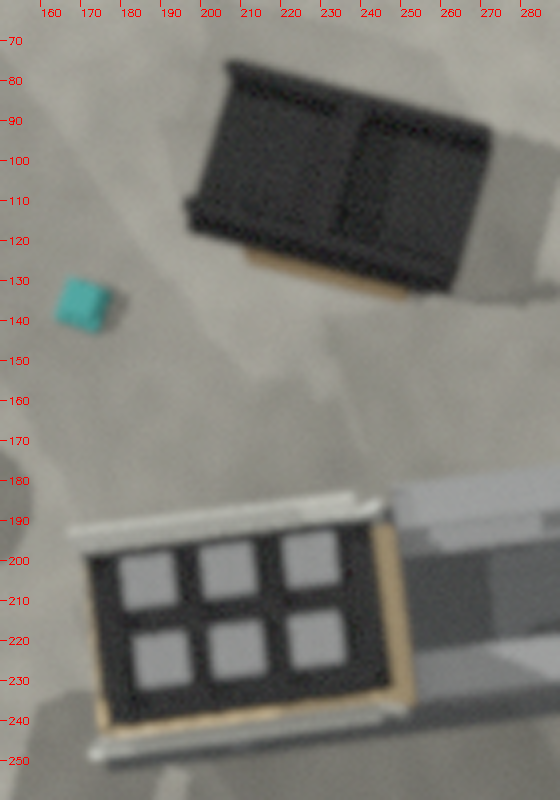

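```bash
python3 - <<'E'
from h import *
np.set_printoptions(precision=1,suppress=True)
def ana(k):
    a=cv2.imread(f"pics/scene{k}.png"); b=cv2.imread(f"pics/top{k}.png")
    p1,y1=lines(b,(212,66,264,108),'down','top',78,pr=False)
    p2,y2=lines(a,(275,210,322,245),'down','scene',78,pr=False)
    p3,y3=lines(b,(180,85,225,106),'right','top',50,pr=False); p4,y4=lines(b,(240,102,285,126),'left','top',50,pr=False)
    p5,y5=lines(a,(250,230,290,247),'right','scene',50,pr=False); p6,y6=lines(a,(300,238,340,258),'left','scene',50,pr=False)
    print("yaws",np.array([y1,y2,y3,y4,y5,y6])*1000)
    yaw=-.29; c,s=np.cos(yaw),np.sin(yaw); U=np.array([c,s]);V=np.array([-s,c])
    u=(p1@U+p2@U)/2; v=(p3@V+p4@V+p5@V+p6@V)/4
    print(k,"u edges",p1@U,p2@U,"v top",(p3@V+p4@V)/2,"v scene",(p5@V+p6@V)/2,"centre",u*U+v*V)
ana(0); ana(24)
c,s=np.cos(-.29),np.sin(-.29)
for q in ((680.8,148.0),(679.6,145.4)): print("block u,v",np.dot(q,[c,s]),np.dot(q,[-s,c]))
print("lower tray / shelf in top")
b=cv2.imread("pics/top24.png");a=cv2.imread("pics/scene24.png")
lines(b,(164,206,185,236),'right','top',72,thr=60)
lines(b,(236,200,252,228),'left','top',72,thr=60)
lines(b,(185,187,238,203),'down','top',72,thr=60)
lines(b,(182,228,235,246),'up','top',72,thr=60)
lines(a,(318,158,340,170),'left','scene',72,thr=60); lines(a,(268,165,290,178),'right','scene',72,thr=45)
crop((np.clip(b/255.,0,1)**.6*255).astype(np.uint8),160,175,265,255,7,"pics/t24z.png")
E
```

```text
yaws [-299.1 -304.2 -290.  -298.3 -309.3 -290.6]
0 u edges 649.6859561875556 570.5467132539723 v top 334.4895878974496 v scene 338.84744343458743 centre [680.9 148.1]
yaws [-289.8 -292.  -286.4 -290.1 -304.8 -288.4]
24 u edges 654.8802553200807 575.965512048384 v top 332.71381772643724 v scene 336.9511819872238 centre [685.5 144.9]
block u,v 610.0515011335285 336.4963684272512
block u,v 609.6450842681859 333.6617916807924
lower tray / shelf in top
top right pt [452.9 265.1] yaw 0.127 res 0.24 30
top left pt [458.  123.9] yaw 0.121 res 0.11 28
top down pt [499.6 191.4] yaw 0.108 res 0.21 53
top up pt [413.8 190.2] yaw 0.104 res 3.09 53
scene left pt [459.  269.3] yaw 0.131 res 0.21 12
scene right pt [468.6 127.8] yaw 0.083 res 0.62 13
```

View pics/t24z.png

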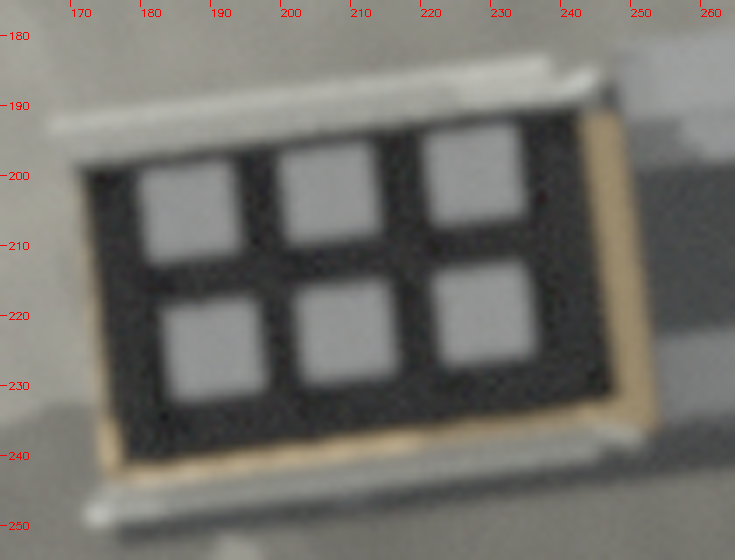

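Emit:
{"fn": "play_rows", "kwargs": {"rows": "4 -4 0 0 0 0;8 -8 0 0 0 0;12 -12 0 0 0 0;16 -16 0 0 0 0;20 -20 0 0 0 0;24 -24 0 0 0 0;28 -28 0 0 0 0;31 -31 0 0 0 0;34 -33.5 0 0 0 0;35.9 -35 0 0 0 0;35.9 -35 -4 0 0 0;35.9 -35 -8 0 0 0;35.9 -35 -12 0 0 0;35.9 -35 -14 0 0 0;35.9 -35 -14 0 0 0;35.9 -35 -14 0 0 0;35.9 -35 -14 0 0 0"}}

```text
clock: 37.25
position: [685.4, 143.8, 80.1]
eef_rot: [0.04, 1.57, -0.249]
force: [-0.3, 0.1, -0.5]
gripper_width: 44.0
```

```bash
python3 - <<'E'
from h import *
st()
E
```

```text
t 37.25 pos [685.4 143.8  80.1] yaw_y 1.282 x-axis [ 0.001 -0.    -1.   ] F [-0.3  0.1 -0.5] w 44.0 q [-0.46  0.77  0.3   1.49 -0.26  0.92  1.2 ]
```

Emit:
{"fn": "play_rows", "kwargs": {"rows": "0.03 0.2 -2 0 0 0;0.03 0.2 -4 0 0 0;0.03 0.2 -5.4 0 0 0;0.03 0.2 -5.9 0 0 0;0.03 0.2 -5.9 0 0 0;0.03 0.2 -5.9 0 0 0"}}

```text
clock: 37.75
position: [685.8, 147.0, 21.3]
eef_rot: [0.452, 1.569, 0.165]
force: [0.5, 0.1, 1.2]
gripper_width: 44.2
```

Emit:
{"fn": "play_rows", "kwargs": {"rows": "0 0 0 0 0 0;0 0 0 0 0 0;0 0 0 0 0 0;0 0 0 0 0 0;0 0 0 0 0 0;0 0 0 0 0 0;0 0 0 0 0 0", "hand": 1}}

```text
clock: 38.33
position: [685.0, 146.8, 20.0]
eef_rot: [0.359, 1.571, 0.072]
force: [-1.1, -0.2, 3.0]
gripper_width: 11.8
```

Emit:
{"fn": "play_rows", "kwargs": {"rows": "0 0 0.3 0 0 0;0 0 0.7 0 0 0;-0.26 0.08 0.7 0 0 0;-0.52 0.16 0.7 0 0 0;-0.52 0.16 0.7 0 0 0;-0.52 0.16 0.7 0 0 0;-0.52 0.16 0.4 0 0 0;-0.52 0.16 0.1 0 0 0;-0.52 0.16 0 0 0 0;-0.52 0.16 -0.05 0 0 0;-0.52 0.16 -0.05 0 0 0"}}

```text
clock: 39.25
position: [679.8, 148.4, 19.9]
eef_rot: [2.239, 1.571, 1.952]
force: [-3.0, 0.4, 6.3]
gripper_width: 11.5
```

Seated. Release, rise and clear the view.

Emit:
{"fn": "play_rows", "kwargs": {"rows": "0 0 0.1 0 0 0;0 0 0.1 0 0 0;0 0 0.1 0 0 0;0 0 0.1 0 0 0;0 0 0.1 0 0 0;0 0 0.1 0 0 0;0 0 2 0 0 0;0 0 5 0 0 0;0 0 9 0 0 0;0 0 13 0 0 0;0 0 17 0 0 0;-4 4 20 0 0 0;-8 8 20 0 0 0;-12 12 20 0 0 0;-16 16 20 0 0 0;-20 20 20 0 0 0;-24 25 20 0 0 0;-28 30 20 0 0 0;-32 34 20 0 0 0;-36 36 20 0 0 0", "hand": 0}}

```text
clock: 40.92
position: [421.0, 415.2, 219.1]
eef_rot: [1.134, 1.57, 0.846]
force: [-0.0, 1.0, 0.6]
gripper_width: 44.0
```

Emit:
{"fn": "play_rows", "kwargs": {"rows": "-3 3 0 0 0 0;-6 5 0 0 0 0;-10 8 0 0 0 0;-10 8 0 0 0 0;-10 8 0 0 0 0"}}

```text
clock: 41.33
position: [318.4, 496.2, 218.7]
eef_rot: [2.919, 1.569, 2.639]
force: [0.5, -0.2, 0.3]
gripper_width: 43.9
```

```bash
python3 - <<'E'
from h import *
st(); snap("25")
def ana(k):
    a=cv2.imread(f"pics/scene{k}.png"); b=cv2.imread(f"pics/top{k}.png")
    p1,y1=lines(b,(212,66,264,108),'down','top',78,pr=False)
    p2,y2=lines(a,(275,210,322,245),'down','scene',78,pr=False)
    p3,y3=lines(b,(180,85,225,106),'right','top',50,pr=False); p4,y4=lines(b,(240,102,285,126),'left','top',50,pr=False)
    p5,y5=lines(a,(250,230,290,247),'right','scene',50,pr=False); p6,y6=lines(a,(300,238,340,258),'left','scene',50,pr=False)
    print("yaws",np.round(np.array([y1,y2,y3,y4,y5,y6])*1000))
    yaw=-.29; c,s=np.cos(yaw),np.sin(yaw); U=np.array([c,s]);V=np.array([-s,c])
    print(k,"u %.1f"%((p1@U+p2@U)/2),"v top %.1f scene %.1f"%((p3@V+p4@V)/2,(p5@V+p6@V)/2))
ana(0);ana(25)
a=cv2.imread("pics/scene25.png");b=cv2.imread("pics/top25.png")
cv2.imwrite("pics/f25.png",cv2.hconcat([cv2.resize(a[120:280,150:350],(400,320),interpolation=3),cv2.resize(b[60:260,150:400],(400,320),interpolation=3)]))
# shelf ends in top, along lines between tray and -x... 
crop((np.clip(b/255.,0,1)**.6*255).astype(np.uint8),160,185,265,255,7,"pics/t25z.png")
E
```

```text
t 41.33 pos [318.4 496.2 218.7] yaw_y 1.290 x-axis [-0.002  0.001 -1.   ] F [ 0.5 -0.2  0.3] w 43.9 q [-1.26  0.42  0.25  1.7  -0.12  1.03  0.32]
yaws [-299. -304. -290. -298. -309. -291.]
0 u 610.1 v top 334.5 scene 338.8
yaws [-291. -289. -274. -290. -309. -287.]
25 u 609.9 v top 333.3 scene 337.5
```

View pics/f25.png

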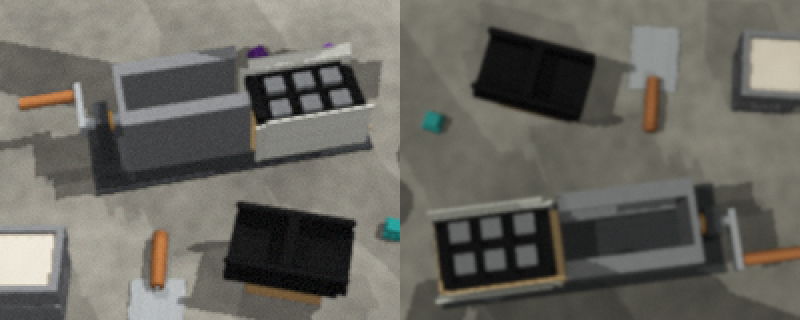

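```bash
python3 -c "
from workcell import manip
print(manip.close_job())"
```

```text
the job is handed in; nothing more can be done
None
```

I turned all six feet over and handed the job in at about 41 s of the 72 s allowed. The last pictures show them boss-down in the tray on the shelf.

**What I did**
- Levelled the drum and keyed the empty tray onto the full one.
- Slid the pair home until it touched the back plate (11 N) and cranked half a turn to the far stop (11 N).
- Drew the pair back out, lifted off the top tray and set it face-down on the block.

**Last checks**
- **Feet:** all six sit in their pockets. None look spilled.
- **Tray on the block:** centred to within about 1 mm, its yaw within about 0.01 rad of the block's. I first set it about 5 mm off, so I re-gripped it and moved it.
- **Drum:** level, with the sleeve on the -x side.
- **Pot, bowl, scraper and look-alikes:** I did not touch them.

**What failed or disagreed**
- **Finger height:** the real finger tips were about 35 mm above the reported TCP. My first grip on the sleeve therefore missed and only pushed the crank down. I corrected for this from then on.
- **Jam while drawing out:** the pair stuck partway because I was pressing it down. The wrist read about 34 N up and 25 N along the slide. I eased off and it slid free.
- **Tray on the shelf:** the images put it about 4 mm toward the drum from the middle of the shelf. The arm's travel suggests only 1–3 mm. I left it there.

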